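# Ready the glue carrier and send it to the press station

## Robot

A 7-joint arm with a two-finger parallel gripper is mounted at the origin on the work surface. World frame = base frame: x ahead of the robot, y to its left, z up, the work surface at z = 0. Lengths are in m, angles in degrees, forces in N, time in s.
With the tool pointing down it reaches from about 0.425 to 0.875 m from the base axis. Payload 4.7 kg.
Tool frame: the origin (TCP) lies between the finger pads; the fingertips stand 8 mm ahead of it and the grasp point (between the pads) lies 11 mm behind it; x points along the fingers, z is the direction in which the jaws open and shut, and the axes are right-handed (so a half turn about x gives the same grasp; the last joint's range is limited). The gripper opens to 87 mm and grips with 3 to 60 N. Pads are 19 mm wide; open, the fingers measure 117 mm over their backs; the gripper's body (75 mm by 190 mm) begins 51 mm behind the grasp point.
Start: joints at [66.927, 18.392, -4.016, 83.108, 1.295, 78.541, -3.26], TCP at [0.263, -0.594, 0.231] pointing down, gripper open.
Joint ranges: [-163.93, 163.93], [-17.29, 119.83], [-79.2, 71.16], [3.27, 140.29], [-89.18, 269.18], [5.43, 117.66], [-154.24, 154.24]. Speed limits (degrees/s): [147.25, 147.25, 180, 180, 180, 180, 180].

## Interface

Orientations are given as [roll, pitch, yaw] about the fixed x, y, z axes, in that order (R = Rz(yaw) Ry(pitch) Rx(roll)).
In Python, from cell import telemetry, vision, sign_off gives the robot as it stands. The module is installed in compiled form; this text tells all that it offers.
- The arm moves only by the tool drive_tool, never from a script. Its arguments are lists of equal length, an entry for each row: "offset": the shift along the tool's x, y, z in m, a list of three; "angular": the turn, a rotation vector about the tool's x, y, z in rad, a list of three. A call has 1 to 10 rows; each row is the pose to reach, as a shift and turn from the pose measured when the call began, along the tool's axes at that moment; what a row does not reach only later rows make up. A row lasts 1/8 s, in which the tool goes at most 62.5 mm and 10.7 degrees, less where a joint would pass 70% of its speed; a pose out of reach is approached as far as the arm can. A call with a gripper value outside its range is refused whole. "fingers" is the closure, from -1 (fully open) to 1 (shut), set as the call begins (left out, the last holds). The fingers move at their own pace and stop on an object; "squeeze" is the grip in N (left out, the last holds). Time passes only in rows, so rows that repeat a pose let the fingers close. It gives the time, the measured TCP pose, the force and the opening at its end, in the units of the state.
- telemetry.get_obs(): the state, without advancing time (a new reading comes with each control period).
- vision.read_camera(name): name is "scene" or "top" or "wrist"; returns a dict with "pixels" (384x512x3 uint8, red, green, blue), "intrinsics" (3x3 intrinsics, pixels), "world_from_camera" (4x4, takes a point from camera to world coordinates); the wrist camera has in their place "T_tool_cam" (4x4, takes a point from camera to tool coordinates, whose origin is the TCP and whose axes are the tool frame's). Camera axes: x right, y up, looking along -z (the intrinsics and any distortion apply to the point x, -y, -z); pixel columns grow to the right and rows downward; lengths in m; the calibration is good to about 2 mm. A picture is of the moment at which its call begins: read the wrist's pose just before it. There is no depth.
- sign_off(): hands the job in, once; it reports no verdict.
The state is a dict: "time_s": time; "qpos": joint angles; "joint_velocities": joint speeds; "effort": joint torques, N m; "tool_pos": TCP position; "tool_rot": TCP orientation; "force": force on the tool from outside, world axes, zero at the start; "wrist_torque": the same for the moment, N m; "grip_width": finger opening in m.
Only numpy, scipy, OpenCV 4.12 (cv2) and the standard library are available. Lean on these libraries where they do the work, as an engineer would, in place of code of your own. Each camera call takes 0.05 s, during which the arm holds its last target.

## Task

Get the glue carrier ready and send it to the press: with the bench brush, never with the fingers, sweep all wooden offcuts off the bare part of the bed into the catch box along its far edge, and stand every tipped glue bottle upright on the carrier's black rubber lane among its neighbours, nozzle up. Only when the bed is clear and all bottles stand, slide the carrier by hand along the bed fully home against the end stop, with all the bottles still standing on the lane. Put the brush back in its rest, bristles down, and leave the tin, the tape measure and the clamping block where they are.

Things in the scene. Friction and masses are not known exactly. Their poses are not given: they have to be found in the camera images.
- glue1: white wood glue bottle: square body 42 x 42 x 92 mm, orange nozzle on top, 24 mm thick, 128 mm tall in all, about 0.22 kg. Origin: centre of the square body (46 mm above its foot), z axis from foot to nozzle. At the start it lies tipped over across the carrier's lane, 80 mm from its neighbours (centres), nozzle over one side or the other (may be absent).
- glue2: white wood glue bottle: square body 42 x 42 x 92 mm, orange nozzle on top, 24 mm thick, 128 mm tall in all, about 0.22 kg. Origin: centre of the square body (46 mm above its foot), z axis from foot to nozzle. At the start it lies tipped over across the carrier's lane, 80 mm from its neighbours (centres), nozzle over one side or the other (may be absent).
- glue3: white wood glue bottle: square body 42 x 42 x 92 mm, orange nozzle on top, 24 mm thick, 128 mm tall in all, about 0.22 kg. Origin: centre of the square body (46 mm above its foot), z axis from foot to nozzle. At the start it lies tipped over across the carrier's lane, 80 mm from its neighbours (centres), nozzle over one side or the other (may be absent).
- glue4: white wood glue bottle: square body 42 x 42 x 92 mm, orange nozzle on top, 24 mm thick, 128 mm tall in all, about 0.22 kg. Origin: centre of the square body (46 mm above its foot), z axis from foot to nozzle. At the start it lies tipped over across the carrier's lane, 80 mm from its neighbours (centres), nozzle over one side or the other (may be absent).
- glue5: white wood glue bottle: square body 42 x 42 x 92 mm, orange nozzle on top, 24 mm thick, 128 mm tall in all, about 0.22 kg. Origin: centre of the square body (46 mm above its foot), z axis from foot to nozzle. At the start it stands in the lane.
- offcut1: wooden offcut, block 60 x 36 x 28 mm, about 50 g, lying on the bare part of the bed (may be absent). Origin: centre of its underside.
- offcut2: wooden offcut, L-shaped piece 60 x 53 x 26 mm, about 50 g, lying on the bare part of the bed (may be absent). Origin: centre of its underside.
- offcut3: wooden offcut, squat block 44 x 44 x 32 mm, about 50 g, lying on the bare part of the bed (may be absent). Origin: centre of its underside.
- offcut4: wooden offcut, piece 64 x 30 x 18 mm with a 30 mm wide, 14 mm high step in the middle, about 50 g, lying on the bare part of the bed (may be absent). Origin: centre of its underside.
- brush: bench brush standing on its bristles in its rest: bristles 32 x 118 x 45 mm high under a wooden back 36 x 122 x 20 mm, and on this an upright wooden grip 24 mm thick (along x), 76 mm long (along y), 50 mm high; 115 mm tall in all, 0.25 kg. The bristles are stiff. Origin: centre of the underside of the bristles; x across the brush (sweeping direction, either way), y along it, z up.
- rest: brush rest: fixed shallow steel tray, outside 64 (x) x 150 (y) x 18 mm high, walls and floor 5 mm thick, standing on the table left or right in front of the robot. Origin: centre of its underside.
- bed: fixed aluminium press bed, 160 mm (x) by 650 mm (y), its flat top 50 mm above the table. Origin: centre of its underside. At its -y end an end stop 15 mm thick and 35 mm high stands across the top, from y = -310 to -325 mm. The near (-x) edge is open; off the far (+x) edge, along the bare part, hangs the catch box.
- landing (a point): centre of the bare part of the bed's top onto which the carrier will come: 160 mm (x) by 210 mm (y), between the end stop (y = -105 mm from here) and the carrier's leading end (y = +105 mm). Axes as the bed's.
- catch (a point): centre of the inner floor of the catch box, an open steel scrap box against the bed's far (+x) edge, inside 110 mm (x) by 295 mm (y); its floor is 45 mm below the bed's top; the far wall rises 20 mm and the two end walls 15 mm above the bed's top, and there is no wall on the bed's side. Axes as the bed's.
- carrier (a joint): travel of the carrier along the bed, m: 0 at the loading station (start), grows as it slides to the bed's -y, 0.210 against the end stop (press station). It stays where it is left (about 3 N of friction) and weighs 1.5 kg.
- deck (a point): centre of the carrier's deck (upper face, 19 mm above the bed); moves with it, axes as the bed's. The carrier is a plywood tray 150 (x) by 420 mm (y); along its middle runs the lane, a black rubber strip 92 mm wide (x) and 408 mm long (y). A lip 10 mm high runs round its edge: inner faces at x = +-70 mm and y = +-205 mm, 5 mm thick.
- handle (a point): top centre of the carrier's upright black handle behind its trailing (+y) end: 60 (x) x 22 (y) mm, 85 mm high, 85 mm above the deck at its top, its centre 245 mm from the deck's centre along +y; the gap between the handle and the carrier's end is 24 mm, bridged low down by a steel bracket. Axes as the bed's.
- tin: bystander: can, 68 mm across, 75 mm tall, standing beside the robot with the brush rest on the robot's other side. Origin: centre of its underside.
- tape: bystander: tape measure 66 x 36 x 60 mm on the table beyond the bed. Origin: centre of its underside.
- clampblock: bystander: wooden clamping block 160 x 30 x 37 mm on the table beyond the bed. Origin: centre of its underside.
There are look-alikes about, which are no part of the job. Leave any yellow look-alike of the glue1 alone. Leave any blue or red look-alike of the glue4 alone.

How it is judged:
By the outcome, as a careful person would: the job done as asked, in the order asked, and still so for the second after the job is handed in, with the robot touching nothing.
Of glue1, glue2, glue3, glue4 only 3 to 4 are there at a start; the rules pass over those that are not, and their reading is None.
Of offcut1, offcut2, offcut3, offcut4 only 2 to 4 are there at a start; the rules pass over those that are not, and their reading is None.
At some moment in a run one of offcut1, offcut2, offcut3, offcut4 may be knocked a few centimetres aside while the robot is not near it.
Once in a run the grip may slacken for a moment while it holds something.
It also fails if it takes over 208 s, if anything falls off the work surface, if the arm or the gripper's body presses on something with over 40 N, if the wrist force passes 120 N, or if a joint passes its speed limit or range.

## Working session

There is one attempt and no reset: what is moved stays moved. The work goes in short steps, Python scripts to look and compute and a tool call to move; the robot and the scene stay as the last step left them, time stands still between calls to the robot, and variables do not carry over. Pictures are saved under pics/ and viewed, and the job is handed in when it is done.

Besides the shell and the picture viewer there is one more tool, called after "Request:" as name(argument=value, ...) on one line, values as JSON. drive_tool: Moves the arm, as the interface text tells. Its arguments: {"type":"object","properties":{"offset":{"type":"array"},"angular":{"type":"array"},"fingers":{"type":"number"},"squeeze":{"type":"number"}},"required":["offset","angular"]}

```bash
mkdir -p pics
cat > h.py <<'E'
import numpy as np,cv2,json
from cell import telemetry,vision
from scipy.spatial.transform import Rotation as R
def snap(n,f):
    o=telemetry.get_obs(); d=vision.read_camera(n)
    cv2.imwrite(f'pics/{f}.png',cv2.cvtColor(d['pixels'],cv2.COLOR_RGB2BGR))
    if n=='wrist':
        T=np.eye(4);T[:3,:3]=R.from_euler('xyz',o['tool_rot'],degrees=True).as_matrix();T[:3,3]=o['tool_pos'];W=T@np.array(d['T_tool_cam'])
    else: W=np.array(d['world_from_camera'])
    np.savez(f'pics/{f}.npz',K=np.array(d['intrinsics']),W=W)
    return d
def ray(f,u,v):
    z=np.load(f'pics/{f}.npz');p=np.linalg.inv(z['K'])@[u,v,1];d=z['W'][:3,:3]@[p[0],-p[1],-p[2]];return z['W'][:3,3],d
def at(f,u,v,h):
    o,d=ray(f,u,v);return np.round(o+d*(h-o[2])/d[2],4)
def proj(f,P):
    z=np.load(f'pics/{f}.npz');p=np.linalg.inv(z['W'])@np.append(P,1);q=z['K']@[p[0],-p[1],-p[2]];return np.round(q[:2]/q[2],1)
E
python3 - <<'E'
from h import *
for n in ['scene','top','wrist']:
    d=snap(n,n+'0');print(n,[k for k in d]);print(np.round(d['intrinsics'],1));print(np.load(f'pics/{n}0.npz')['W'].round(3))
    if n=='wrist':print(np.round(d['T_tool_cam'],3))
print(telemetry.get_obs())
E
```

```text
scene ['pixels', 'intrinsics', 'world_from_camera']
[[444.8   0.  248.6]
 [  0.  444.8 191. ]
 [  0.    0.    1. ]]
[[-0.08  -0.716  0.694  1.433]
 [ 0.997 -0.054  0.06   0.135]
 [-0.006  0.696  0.718  0.968]
 [ 0.     0.     0.     1.   ]]
top ['pixels', 'intrinsics', 'world_from_camera']
[[347.6   0.  258.8]
 [  0.  347.6 189.5]
 [  0.    0.    1. ]]
[[-0.05   0.977 -0.206  0.388]
 [-0.999 -0.049  0.009  0.086]
 [-0.002  0.206  0.979  1.071]
 [ 0.     0.     0.     1.   ]]
wrist ['pixels', 'intrinsics', 'T_tool_cam']
[[344.1   0.  253.1]
 [  0.  344.1 193.6]
 [  0.    0.    1. ]]
[[ 0.404  0.883  0.239  0.328]
 [-0.915  0.391  0.103 -0.565]
 [-0.002 -0.26   0.966  0.383]
 [ 0.     0.     0.     1.   ]]
[[ 0.001  0.26  -0.966 -0.154]
 [-0.001  0.966  0.26   0.071]
 [ 1.     0.001  0.001 -0.001]
 [ 0.     0.     0.     1.   ]]
{'time_s': 0.15, 'qpos': array([66.92825843, 18.42729103, -4.0152087 , 83.15907326,  1.29400104,
       78.53941125, -3.26227255]), 'joint_velocities': array([-0.09452774, -0.22227957, -0.07325881, -0.19205966, -0.0191911 ,
        0.00217638,  0.05577212]), 'effort': array([ 1.73645940e-04, -4.91792285e+01, -4.04828209e-01, -3.12875426e+01,
       -6.40634308e-02,  4.05010069e-02,  9.00590203e-05]), 'tool_pos': array([ 0.26292919, -0.5940117 ,  0.22973351]), 'tool_rot': array([-177.05244756,   89.91927532,  116.82591438]), 'force': array([-0.55404962, -0.03310233, -0.45249823]), 'wrist_torque': array([-0.03215752,  0.00341409,  0.00174592]), 'grip_width': 0.08653038607836223}
```

View pics/scene0.png

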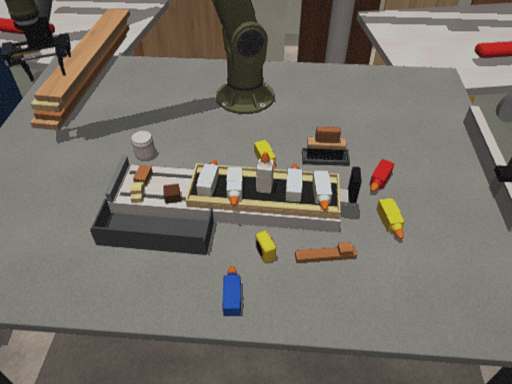

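View pics/top0.png

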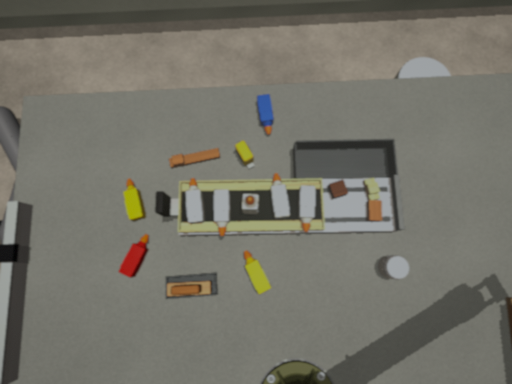

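View pics/wrist0.png

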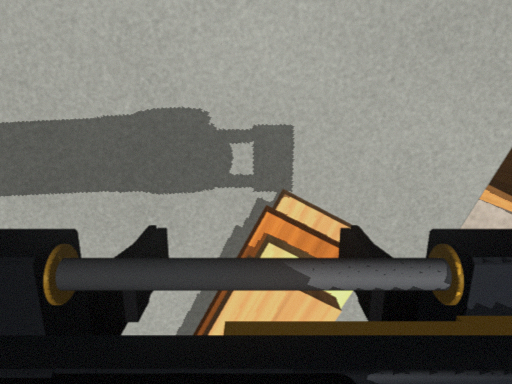

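Run:
```python
import cv2
a=cv2.imread('pics/top0.png')[130:310,110:410];cv2.imwrite('pics/t0z.png',cv2.resize(a,None,fx=2.6,fy=2.6,interpolation=cv2.INTER_CUBIC))
a=cv2.imread('pics/scene0.png')[110:260,80:400];cv2.imwrite('pics/s0z.png',cv2.resize(a,None,fx=2.5,fy=2.5,interpolation=cv2.INTER_CUBIC))
```

```text
(no output)
```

View pics/t0z.png

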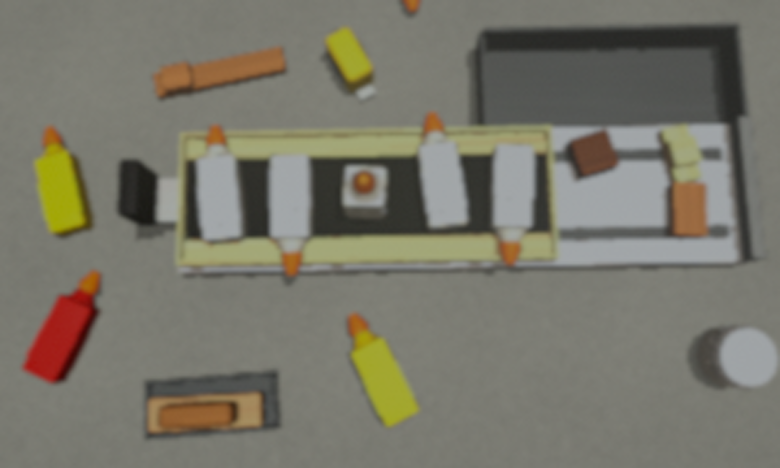

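View pics/s0z.png

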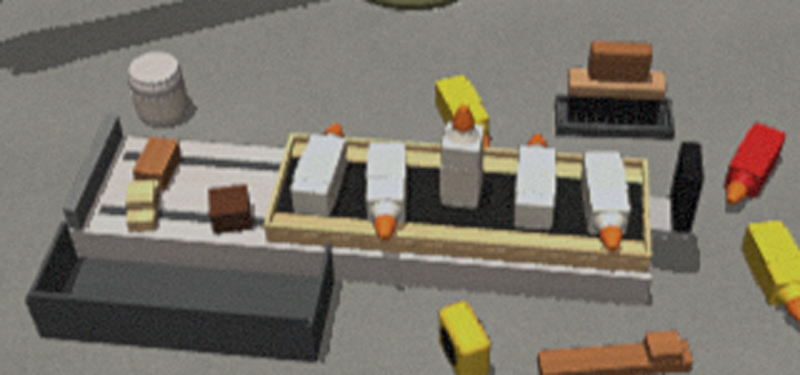

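Run:
```python
from h import *
def z(u,v,h): return at('top0',u/2.6+110,v/2.6+130,h)
print('lip', [z(u,v,.079) for u,v in[(180,133),(552,127),(555,258),(179,264)]])
print('bed', [z(u,v,.05) for u,v in[(738,262),(727,123)]])
print('handle top',[z(u,v,.154) for u,v in[(122,162),(138,162),(138,220),(122,220)]])
print('glue5 noz',z(365,182,.197))
for n,c in dict(b1=[(197,157),(231,152),(241,239),(205,240)],b2=[(270,155),(310,155),(309,238),(270,238)],b4=[(420,142),(455,138),(467,224),(430,228)],b5=[(494,145),(535,145),(531,230),(494,226)]).items(): print(n,np.mean([z(u,v,.111) for u,v in c],0),[z(u,v,.111)[:2] for u,v in c])
print('brown',[z(u,v,.082) for u,v in [(569,142),(606,132),(617,158),(582,170)]])
print('yel',[z(u,v,.075) for u,v in [(662,130),(692,124),(700,180),(672,180)]])
print('or',[z(u,v,.078) for u,v in [(671,183),(705,183),(706,235),(672,235)]])
print('rest',[z(u,v,.018) for u,v in [(146,380),(277,372),(279,428),(147,437)]])
print('grip',[z(u,v,.115) for u,v in [(160,403),(236,402),(236,424),(160,429)]])
print('back',[z(u,v,.065) for u,v in [(148,397),(262,392),(262,428),(150,433)]])
print('tin',z(750,358,.075))
print('box',[z(u,v,.07) for u,v in [(478,32),(738,26)]])
print('scene checks'); 
print(proj('scene0',[.45,0,.115]))
```

```text
lip [array([0.6329, 0.3089, 0.079 ]), array([ 0.6188, -0.1106,  0.079 ]), array([ 0.4715, -0.101 ,  0.079 ]), array([0.4855, 0.3104, 0.079 ])]
bed [array([ 0.4593, -0.3118,  0.05  ]), array([ 0.6201, -0.3199,  0.05  ])]
handle top [array([0.5865, 0.3521, 0.154 ]), array([0.5856, 0.3356, 0.154 ]), array([0.5251, 0.3352, 0.154 ]), array([0.5259, 0.3515, 0.154 ])]
glue5 noz [0.5451 0.101  0.197 ]
b1 [0.5526  0.26055 0.111  ] [array([0.5973, 0.2833]), array([0.601 , 0.2464]), array([0.5056, 0.2371]), array([0.5065, 0.2754])]
b2 [0.549275 0.18395  0.111   ] [array([0.5955, 0.2041]), array([0.5933, 0.1608]), array([0.5031, 0.1647]), array([0.5052, 0.2062])]
b4 [0.555775 0.018525 0.111   ] [array([0.6018, 0.0407]), array([0.6043, 0.0023]), array([ 0.5097, -0.0043]), array([0.5073, 0.0354])]
b5 [ 0.548125 -0.057175  0.111   ] [array([ 0.5944, -0.0395]), array([ 0.5922, -0.0841]), array([ 0.4998, -0.0721]), array([ 0.5061, -0.033 ])]
brown [array([ 0.5999, -0.1276,  0.082 ]), array([ 0.6093, -0.1701,  0.082 ]), array([ 0.579 , -0.1794,  0.082 ]), array([ 0.5673, -0.1391,  0.082 ])]
yel [array([ 0.61  , -0.2355,  0.075 ]), array([ 0.6153, -0.2702,  0.075 ]), array([ 0.5506, -0.2714,  0.075 ]), array([ 0.5522, -0.2402,  0.075 ])]
or [array([ 0.5484, -0.2377,  0.078 ]), array([ 0.5465, -0.2755,  0.078 ]), array([ 0.4885, -0.2695,  0.078 ]), array([ 0.4904, -0.2321,  0.078 ])]
rest [array([0.3624, 0.3618, 0.018 ]), array([0.3639, 0.2135, 0.018 ]), array([0.3028, 0.2128, 0.018 ]), array([0.3004, 0.3604, 0.018 ])]
grip [array([0.3412, 0.322 , 0.115 ]), array([0.3383, 0.2443, 0.115 ]), array([0.3166, 0.2447, 0.115 ]), array([0.3156, 0.3219, 0.115 ])]
back [array([0.3456, 0.3473, 0.065 ]), array([0.3447, 0.2245, 0.065 ]), array([0.3074, 0.2253, 0.065 ]), array([0.3082, 0.3449, 0.065 ])]
tin [ 0.3545 -0.3016  0.075 ]
box [array([ 0.7387, -0.0363,  0.07  ]), array([ 0.7308, -0.3395,  0.07  ])]
scene checks
[231.2 150.9]
```

```bash
cat >> h.py <<'E'
def Rt(psi,theta=0,phi=None):
    """jaw axis z horizontal at yaw psi(deg); approach x tilted theta from down toward heading phi (perp. to jaw)"""
    z=np.array([np.cos(np.radians(psi)),np.sin(np.radians(psi)),0]); 
    x0=np.array([0,0,-1.]); y=np.cross(z,x0)
    if theta:
        f=np.array([np.cos(np.radians(phi)),np.sin(np.radians(phi)),0]);f-=z*(f@z);f/=np.linalg.norm(f)
        x0=np.sin(np.radians(theta))*f+np.cos(np.radians(theta))*x0; y=np.cross(z,x0)
    return np.c_[x0,y,z]
def go(*wps):
    o=telemetry.get_obs();R0=R.from_euler('xyz',o['tool_rot'],degrees=True).as_matrix();p0=o['tool_pos'];pp=p0;Rp=R0
    for p,M in wps:
        p=np.array(p,float); off=R0.T@(p-p0); rv=R.from_matrix(R0.T@M).as_rotvec()
        n=max(np.linalg.norm(p-pp)/.0625, np.degrees(np.linalg.norm(R.from_matrix(Rp.T@M).as_rotvec()))/10.7)
        print('off',np.round(off,4).tolist(),'ang',np.round(rv,4).tolist(),'rows',round(n,1)); pp=p;Rp=M
def st():
    o=telemetry.get_obs();M=R.from_euler('xyz',o['tool_rot'],degrees=True).as_matrix()
    th=np.degrees(np.arctan2(np.hypot(M[0,0],M[1,0]),-M[2,0]))
    print('t',round(o['time_s'],2),'p',o['tool_pos'].round(4),'jawyaw',round(np.degrees(np.arctan2(M[1,2],M[0,2])),2),'tilt',round(th,2),'x',M[:,0].round(3),'F',o['force'].round(2),'w',round(o['grip_width'],4),'q',o['qpos'].round(1))
E
python3 - <<'E'
from h import *
st()
print('A');go(([.45,-.2,.28],Rt(180)),([.33,.2855,.25],Rt(180)))
print('B');go(([.45,-.2,.28],Rt(0)),([.33,.2855,.25],Rt(0)))
E
```

```text
t 0.15 p [ 0.2629 -0.594   0.2297] jawyaw -66.12 tilt 0.08 x [-0.001  0.001 -1.   ] F [-0.55 -0.03 -0.45] w 0.0865 q [66.9 18.4 -4.  83.2  1.3 78.5 -3.3]
A
off [-0.0499, 0.3305, -0.2846] ang [1.9876, -0.0008, 0.0014] rows 10.6
off [-0.0192, 0.4174, -0.7771] ang [1.9876, -0.0008, 0.0014] rows 8.0
B
off [-0.0499, 0.3305, -0.2846] ang [-1.154, -0.0013, -0.0007] rows 7.0
off [-0.0192, 0.4174, -0.7771] ang [-1.154, -0.0013, -0.0007] rows 8.0
```

Run:
```python
from h import *
go(([.47,-.2,.28],Rt(0)),([.5,.1,.28],Rt(0)),([.36,.2855,.25],Rt(0)))
```

```text
off [-0.0499, 0.3488, -0.2765] ang [-1.154, -0.0013, -0.0007] rows 7.2
off [-0.0495, 0.4977, -0.5387] ang [-1.154, -0.0013, -0.0007] rows 4.8
off [-0.0192, 0.4448, -0.765] ang [-1.154, -0.0013, -0.0007] rows 3.7
```

Request:
drive_tool(offset=[[-0.05,0.349,-0.276],[-0.05,0.349,-0.276],[-0.05,0.349,-0.276],[-0.05,0.349,-0.276],[-0.05,0.349,-0.276],[-0.05,0.349,-0.276],[-0.05,0.349,-0.276],[-0.05,0.349,-0.276]], angular=[[-0.17,0,0],[-0.34,0,0],[-0.5,0,0],[-0.67,0,0],[-0.83,0,0],[-1.0,0,0],[-1.15,0,0],[-1.154,0,0]], fingers=-0.2)

```text
time_s: 1.15
tool_pos: [0.4726, -0.195, 0.2808]
tool_rot: [62.1, 89.9, 62.7]
force: [0.0, -0.9, -0.4]
grip_width: 0.0525
```

Run:
```python
from h import *
st()
go(([.5,.1,.28],Rt(0)),([.36,.2855,.25],Rt(0)))
```

```text
t 1.15 p [ 0.4726 -0.195   0.2808] jawyaw 0.55 tilt 0.13 x [ 0.001  0.002 -1.   ] F [ 0.03 -0.87 -0.43] w 0.0525 q [ 46.5   1.4 -27.3  97.2   0.5  81.5  19.7]
off [0.0015, 0.2947, 0.0302] ang [0.0096, 0.0011, -0.002] rows 4.7
off [0.0317, 0.4815, -0.108] ang [0.0096, 0.0011, -0.002] rows 3.7
```

Request:
drive_tool(offset=[[0,0.06,0.006],[0,0.12,0.012],[0,0.18,0.018],[0,0.24,0.024],[0,0.295,0.03],[0.01,0.345,-0.01],[0.02,0.39,-0.05],[0.032,0.44,-0.08],[0.032,0.481,-0.108],[0.032,0.481,-0.108]], angular=[[0.01,0,0],[0.01,0,0],[0.01,0,0],[0.01,0,0],[0.01,0,0],[0.01,0,0],[0.01,0,0],[0.01,0,0],[0.01,0,0],[0.01,0,0]])

```text
time_s: 2.4
tool_pos: [0.3576, 0.2879, 0.2498]
tool_rot: [46.9, 89.9, 47.3]
force: [-0.5, -0.3, 1.1]
grip_width: 0.0524
```

Run:
```python
from h import *
st()
snap('wrist','w1'); snap('top','top1')
for P in [(.328,.284,.115),(.316,.246,.115),(.34,.246,.115),(.34,.322,.115),(.316,.322,.115)]: print(proj('w1',P))
```

```text
t 2.4 p [0.3576 0.2879 0.2498] jawyaw 0.33 tilt 0.13 x [ 0.002  0.002 -1.   ] F [-0.47 -0.33  1.13] w 0.0524 q [ 20.6  -7.1 -57.3 105.6  -6.1  78.1 -35. ]
[218.4 191.4]
[205.9 232.5]
[232.7 232.6]
[231.8 147.7]
[203.2 147.5]
```

View pics/w1.png

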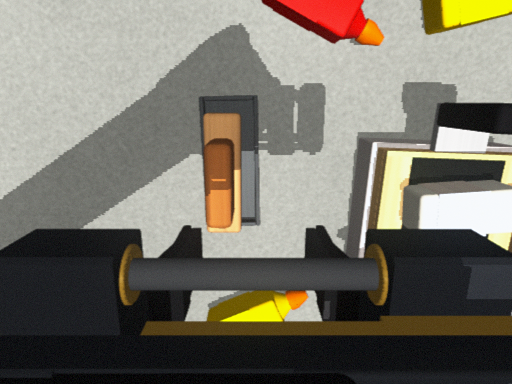

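View pics/top1.png

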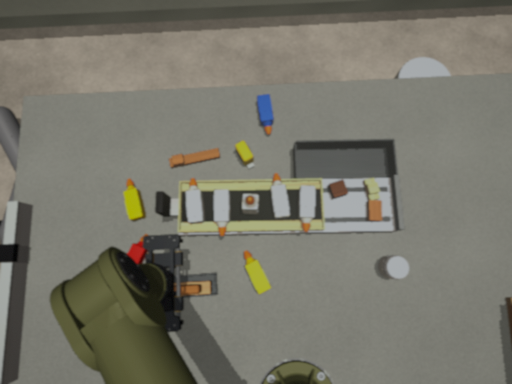

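Run:
```python
from h import *
go(([.328,.288,.15],Rt(0)),([.328,.288,.085],Rt(0)))
```

```text
off [0.0996, 0.0037, -0.0327] ang [-0.0011, 0.0017, -0.0011] rows 1.7
off [0.1646, 0.0036, -0.0328] ang [-0.0011, 0.0017, -0.0011] rows 1.0
```

Request:
drive_tool(offset=[[0.02,0.002,-0.031],[0.06,0.0,-0.032],[0.1,0.0,-0.032],[0.13,0.0,-0.032],[0.15,0.0,-0.032],[0.164,0.0,-0.032],[0.164,0.0,-0.032],[0.164,0.0,-0.032]], angular=[[0,0,0],[0,0,0],[0,0,0],[0,0,0],[0,0,0],[0,0,0],[0,0,0],[0,0,0]])

```text
time_s: 3.5
tool_pos: [0.3297, 0.2839, 0.086]
tool_rot: [34.8, 89.9, 34.6]
force: [-0.0, -0.5, -0.1]
grip_width: 0.0525
```

Request:
drive_tool(offset=[[0,0,0],[0,0,0],[0,0,0],[0,0,0],[0,0,0]], angular=[[0,0,0],[0,0,0],[0,0,0],[0,0,0],[0,0,0]], fingers=1, squeeze=40)

```text
time_s: 4.12
tool_pos: [0.3297, 0.2838, 0.086]
tool_rot: [33.2, 89.9, 33.0]
force: [-0.1, -0.2, 0.0]
grip_width: 0.0239
```

Run:
```python
from h import *
st();o=telemetry.get_obs()
p=o['tool_pos'];x,y,z=p
Y=-1.8
go(([x,y,.16],Rt(0)),([.43,.25,.16],Rt(0)),([.46,.0,.16],Rt(Y)),([.443,-.2525,.16],Rt(Y)),([.43,-.2525,.135],Rt(Y)))
```

```text
t 4.12 p [0.3297 0.2838 0.086 ] jawyaw -0.18 tilt 0.12 x [ 0.002  0.001 -1.   ] F [-0.09 -0.22  0.01] w 0.0239 q [ 19.3   3.  -63.7 120.4   3.2  58.2 -46.2]
off [-0.074, 0.0001, 0.0001] ang [-0.0031, 0.0018, -0.0012] rows 1.2
off [-0.0739, -0.0334, 0.1006] ang [-0.0031, 0.0018, -0.0012] rows 1.7
off [-0.0741, -0.2833, 0.1313] ang [0.0283, 0.0018, -0.0012] rows 4.0
off [-0.0745, -0.5359, 0.1151] ang [0.0283, 0.0018, -0.0012] rows 4.0
off [-0.0495, -0.5359, 0.1021] ang [0.0283, 0.0018, -0.0012] rows 0.5
```

Request:
drive_tool(offset=[[-0.05,0,0],[-0.114,0,0],[-0.114,-0.02,0.05],[-0.114,-0.04,0.1],[-0.114,-0.1,0.105],[-0.114,-0.16,0.105],[-0.114,-0.22,0.105],[-0.114,-0.28,0.105],[-0.114,-0.34,0.105],[-0.114,-0.4,0.105]], angular=[[0,0,0],[0,0,0],[0,0,0],[0,0,0],[0.01,0,0],[0.02,0,0],[0.028,0,0],[0.028,0,0],[0.028,0,0],[0.028,0,0]])

```text
time_s: 5.38
tool_pos: [0.4327, -0.1185, 0.1994]
tool_rot: [24.3, 89.9, 22.5]
force: [1.1, 0.5, -2.0]
grip_width: 0.0241
```

Run:
```python
from h import *
st()
Y=-1.8
go(([.435,-.2525,.17],Rt(Y)),([.43,-.2525,.14],Rt(Y)))
```

```text
t 5.38 p [ 0.4327 -0.1185  0.1994] jawyaw -1.77 tilt 0.11 x [ 0.002  0.001 -1.   ] F [ 1.12  0.54 -2.01] w 0.0241 q [ 51.   -4.8 -36.8 111.6  -3.1  72.2  13.5]
off [0.0294, -0.1339, 0.0064] ang [0.0005, 0.0017, -0.0008] rows 2.2
off [0.0593, -0.1341, 0.0013] ang [0.0005, 0.0017, -0.0008] rows 0.5
```

Request:
drive_tool(offset=[[0.0,-0.06,0.004],[0.0,-0.12,0.002],[0.02,-0.136,0.0],[0.04,-0.136,0.0],[0.06,-0.136,0.0],[0.06,-0.136,0.0]], angular=[[0,0,0],[0,0,0],[0,0,0],[0,0,0],[0,0,0],[0,0,0]])

```text
time_s: 6.12
tool_pos: [0.4271, -0.2535, 0.1373]
tool_rot: [118.6, 89.8, 116.8]
force: [-0.1, -0.3, -1.6]
grip_width: 0.0235
```

Run:
```python
from h import *
st()
snap('scene','s2')
a=cv2.imread('pics/s2.png')[90:260,60:260];cv2.imwrite('pics/s2z.png',cv2.resize(a,None,fx=3.5,fy=3.5,interpolation=cv2.INTER_CUBIC))
```

```text
t 6.12 p [ 0.4271 -0.2535  0.1373] jawyaw -1.77 tilt 0.24 x [-0.002  0.004 -1.   ] F [-0.06 -0.28 -1.57] w 0.0235 q [ 56.5   5.6 -30.  110.2   2.9  65.2  23.6]
```

View pics/s2z.png

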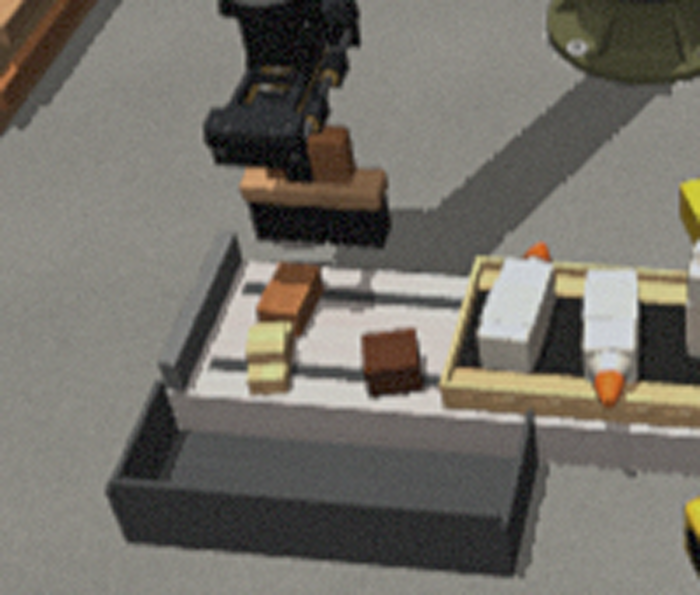

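Run:
```python
from h import *
def z(u,v,h): return at('s2',60+u/3.5,90+v/3.5,h)
print(z(258,240,.056),z(388,247,.056))
print('back',z(242,198,.101),z(384,208,.101))
print('stop inner top far',z(187,384,.085),'near',z(238,250,.085),'box inner', z(135,480,.065),z(510,520,.065))
print('carrier lead outer top',z(442,385,.079),z(477,258,.079))
print('bed corner far', z(175,395,.05))
for n,c in dict(or_=[(258,305),(300,318),(322,280)],yel=[(250,386),(290,388)],br=[(370,395),(421,388)]).items(): print(n,[z(u,v,.05) for u,v in c])
```

```text
[ 0.4398 -0.3052  0.056 ] [ 0.4404 -0.1891  0.056 ]
back [ 0.4365 -0.3114  0.101 ] [ 0.4405 -0.1865  0.101 ]
stop inner top far [ 0.6405 -0.3028  0.085 ] near [ 0.4851 -0.3049  0.085 ] box inner [ 0.7222 -0.323   0.065 ] [ 0.7384 -0.0364  0.065 ]
carrier lead outer top [ 0.6212 -0.1063  0.079 ] [ 0.4736 -0.1028  0.079 ]
bed corner far [ 0.6217 -0.3263  0.05  ]
or_ [array([ 0.5146, -0.2866,  0.05  ]), array([ 0.5275, -0.2472,  0.05  ]), array([ 0.4801, -0.2395,  0.05  ])]
yel [array([ 0.6074, -0.2687,  0.05  ]), array([ 0.6072, -0.2359,  0.05  ])]
br [array([ 0.6099, -0.1699,  0.05  ]), array([ 0.5993, -0.1305,  0.05  ])]
```

Run:
```python
from h import *
def z(u,v,h): return at('s2',60+u/3.5,90+v/3.5,h)
print(z(240,238,.085),z(178,372,.085),z(246,262,.05),z(190,392,.05))
for lx in (-.08,.08):
  P=np.array([.542+lx,-.213-.105-.031*lx,.085]);q=proj('s2',P);print((q-[60,90])*3.5); P[2]=.05;print((proj('s2',P)-[60,90])*3.5)
```

```text
[ 0.47   -0.3073  0.085 ] [ 0.6284 -0.3136  0.085 ] [ 0.4624 -0.3111  0.05  ] [ 0.6175 -0.3152  0.05  ]
[233.1  231.35]
[241.15 261.45]
[171.85 365.75]
[182.   395.85]
```

Run:
```python
from h import *
Y=-1.8
go(([.43,-.2445,.134],Rt(Y)),([.53,-.2478,.134],Rt(Y)),([.645,-.251,.134],Rt(Y)))
```

```text
off [0.0047, 0.0095, 0.0016] ang [0.0006, 0.0001, -0.0022] rows 0.2
off [0.0047, 0.0093, 0.1017] ang [0.0006, 0.0001, -0.0022] rows 1.6
off [0.0047, 0.0096, 0.2167] ang [0.0006, 0.0001, -0.0022] rows 1.8
```

Request:
drive_tool(offset=[[0.004,0.0095,0.0],[0.004,0.0095,0.02],[0.004,0.0095,0.04],[0.004,0.0095,0.06],[0.004,0.0095,0.08],[0.004,0.0095,0.1],[0.004,0.0095,0.12],[0.004,0.0095,0.14],[0.004,0.0095,0.16],[0.004,0.0095,0.18]], angular=[[0,0,0],[0,0,0],[0,0,0],[0,0,0],[0,0,0],[0,0,0],[0,0,0],[0,0,0],[0,0,0],[0,0,0]])

```text
time_s: 7.42
tool_pos: [0.6084, -0.2493, 0.1351]
tool_rot: [119.4, 89.9, 117.6]
force: [0.5, 0.6, -2.3]
grip_width: 0.0236
```

Request:
drive_tool(offset=[[0,0,0.015],[0,0,0.03],[0,0,0.043],[0,0,0.045],[0,0,0.045]], angular=[[0,0,0],[0,0,0],[0,0,0],[0,0,0],[0,0,0]])

```text
time_s: 8.05
tool_pos: [0.6535, -0.2504, 0.1353]
tool_rot: [110.6, 89.9, 108.8]
force: [0.1, -0.1, -2.1]
grip_width: 0.0235
```

Run:
```python
from h import *
st()
snap('scene','s3')
a=cv2.imread('pics/s3.png')[90:260,60:260];cv2.imwrite('pics/s3z.png',cv2.resize(a,None,fx=3.5,fy=3.5,interpolation=cv2.INTER_CUBIC))
```

```text
t 8.05 p [ 0.6535 -0.2504  0.1353] jawyaw -1.74 tilt 0.14 x [-0.001  0.002 -1.   ] F [ 0.09 -0.11 -2.06] w 0.0235 q [ 40.2  30.7 -30.3  80.8  15.5  72.7   7.1]
```

View pics/s3z.png

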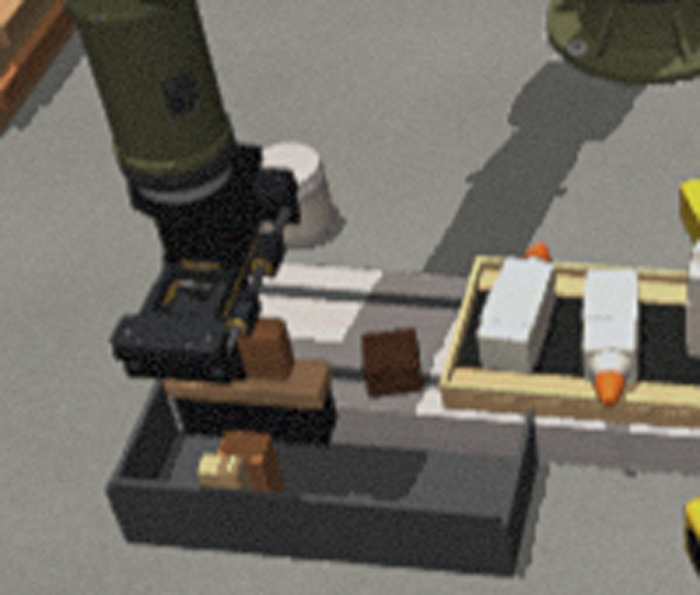

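Run:
```python
from h import *
Y=-1.8
go(([.645,-.25,.19],Rt(Y)),([.43,-.1735,.19],Rt(Y)),([.43,-.1735,.134],Rt(Y)))
```

```text
off [-0.0547, 0.0005, -0.0083] ang [0.0009, -0.0012, -0.0021] rows 0.9
off [-0.0543, 0.0704, -0.2255] ang [0.0009, -0.0012, -0.0021] rows 3.7
off [0.0017, 0.0703, -0.2254] ang [0.0009, -0.0012, -0.0021] rows 0.9
```

Request:
drive_tool(offset=[[-0.055,0,-0.008],[-0.055,0,-0.02],[-0.055,0.015,-0.07],[-0.055,0.035,-0.12],[-0.055,0.055,-0.175],[-0.055,0.07,-0.225],[-0.05,0.07,-0.225],[-0.02,0.07,-0.225],[0.0015,0.07,-0.225],[0.0015,0.07,-0.225]], angular=[[0,0,0],[0,0,0],[0,0,0],[0,0,0],[0,0,0],[0,0,0],[0,0,0],[0,0,0],[0,0,0],[0,0,0]])

```text
time_s: 9.35
tool_pos: [0.4293, -0.1733, 0.1325]
tool_rot: [135.6, 89.7, 133.8]
force: [-0.5, 0.0, -1.7]
grip_width: 0.0233
```

Run:
```python
from h import *
st()
snap('scene','s4')
a=cv2.imread('pics/s4.png')[90:260,60:260];cv2.imwrite('pics/s4z.png',cv2.resize(a,None,fx=3.5,fy=3.5,interpolation=cv2.INTER_CUBIC))
Y=-1.8
go(([.43,-.1735,.134],Rt(Y)),([.53,-.1765,.134],Rt(Y)),([.65,-.180,.134],Rt(Y)))
```

```text
t 9.35 p [ 0.4293 -0.1733  0.1325] jawyaw -1.75 tilt 0.33 x [-0.004  0.004 -1.   ] F [-0.53  0.02 -1.65] w 0.0233 q [ 52.9   1.6 -34.2 114.5   0.9  64.4  16.5]
off [-0.0003, 0.0002, -0.0003] ang [0.0008, -0.002, -0.0031] rows 0.0
off [-0.0005, 0.0002, 0.0997] ang [0.0008, -0.002, -0.0031] rows 1.6
off [-0.0007, 0.0004, 0.2198] ang [0.0008, -0.002, -0.0031] rows 1.9
```

View pics/s4z.png

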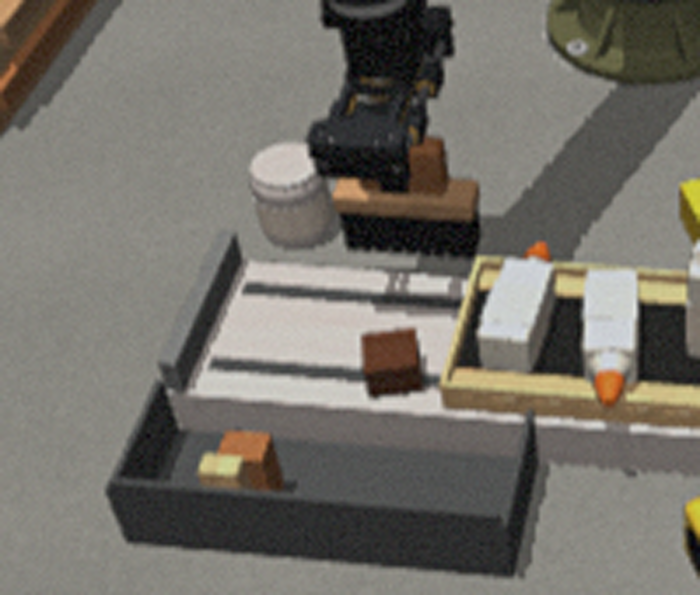

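Run:
```python
from h import *
def z(u,v,h): return at('s4',60+u/3.5,90+v/3.5,h)
print(z(347,248,.0515),z(478,253,.0515), 'carrier', z(447,403,.05),z(475,272,.055))
```

```text
[ 0.4395 -0.2264  0.0515] [ 0.4374 -0.1103  0.0515] carrier [ 0.6138 -0.1067  0.05  ] [ 0.4655 -0.1081  0.055 ]
```

Request:
drive_tool(offset=[[-0.001,-0.004,0.0],[-0.001,-0.004,0.02],[-0.001,-0.004,0.04],[-0.001,-0.004,0.06],[-0.001,-0.004,0.08],[-0.001,-0.004,0.1],[-0.001,-0.004,0.12],[-0.001,-0.004,0.14],[-0.001,-0.004,0.16],[-0.001,-0.004,0.18]], angular=[[0,0,0],[0,0,0],[0,0,0],[0,0,0],[0,0,0],[0,0,0],[0,0,0],[0,0,0],[0,0,0],[0,0,0]])

```text
time_s: 10.65
tool_pos: [0.6113, -0.1843, 0.1352]
tool_rot: [109.8, 89.9, 108.0]
force: [0.3, -0.8, -1.4]
grip_width: 0.0239
```

Request:
drive_tool(offset=[[0,0,0.015],[0,0,0.03],[0,0,0.043],[0,0,0.043],[-0.03,0,0.043],[-0.06,0,0.043]], angular=[[0,0,0],[0,0,0],[0,0,0],[0,0,0],[0,0,0],[0,0,0]])

```text
time_s: 11.4
tool_pos: [0.6536, -0.186, 0.1956]
tool_rot: [132.4, 89.8, 130.6]
force: [1.4, 0.3, -1.5]
grip_width: 0.0239
```

Run:
```python
from h import *
st()
snap('scene','s5')
a=cv2.imread('pics/s5.png')[90:260,60:260];cv2.imwrite('pics/s5z.png',cv2.resize(a,None,fx=3.5,fy=3.5,interpolation=cv2.INTER_CUBIC))
Y=-1.8
go(([.43,-.17,.2],Rt(Y)),([.43,.2,.2],Rt(0)),([.36,.28,.2],Rt(0)))
```

```text
t 11.4 p [ 0.6536 -0.186   0.1956] jawyaw -1.83 tilt 0.19 x [-0.002  0.002 -1.   ] F [ 1.35  0.27 -1.48] w 0.0239 q [ 38.3  26.7 -34.1  80.   14.8  77.9   2.1]
off [-0.0002, 0.009, -0.2263] ang [-0.0009, 0.0051, -0.0005] rows 3.6
off [-0.0001, 0.3789, -0.2383] ang [-0.0323, 0.0052, -0.0004] rows 5.9
off [-0.0004, 0.4566, -0.3108] ang [-0.0323, 0.0052, -0.0004] rows 1.7
```

View pics/s5z.png

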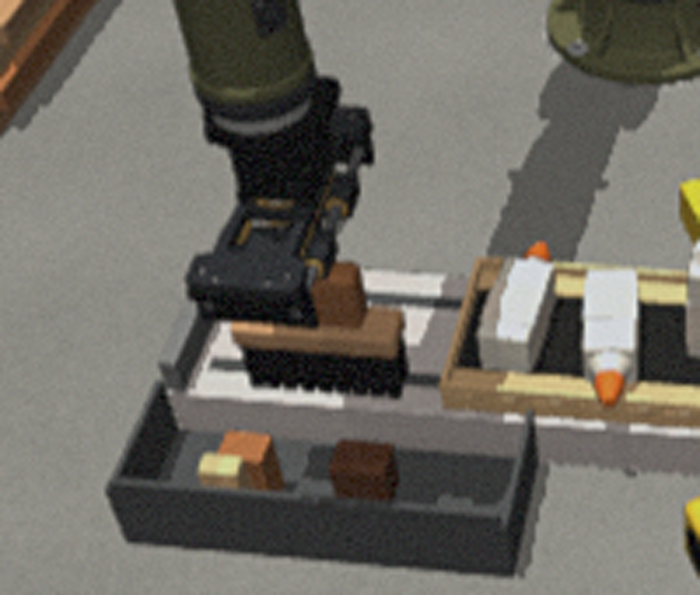

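Request:
drive_tool(offset=[[-0.005,0.0,-0.06],[-0.005,0.0,-0.12],[-0.005,0.0,-0.18],[-0.005,0.01,-0.226],[-0.005,0.07,-0.228],[-0.005,0.13,-0.23],[-0.005,0.19,-0.232],[-0.005,0.25,-0.234],[-0.005,0.31,-0.236],[-0.005,0.379,-0.238]], angular=[[0,0.005,0],[0,0.005,0],[0,0.005,0],[0,0.005,0],[-0.01,0.005,0],[-0.02,0.005,0],[-0.03,0.005,0],[-0.032,0.005,0],[-0.032,0.005,0],[-0.032,0.005,0]])

```text
time_s: 12.7
tool_pos: [0.4297, 0.1946, 0.2047]
tool_rot: [-46.1, 89.8, -46.2]
force: [1.3, -0.7, -3.4]
grip_width: 0.024
```

Run:
```python
from h import *
st()
Y=-.2
go(([.33,.2838,.19],Rt(Y)),([.33,.2838,.115],Rt(Y)),([.33,.2838,.086],Rt(Y)))
```

```text
t 12.7 p [0.4297 0.1946 0.2047] jawyaw -0.09 tilt 0.19 x [ 0.002 -0.002 -1.   ] F [ 1.28 -0.72 -3.42] w 0.024 q [ 38.2  -1.4 -64.  107.8  -1.1  72.7 -25.6]
off [0.0143, 0.0891, -0.0998] ang [0.002, 0.0023, 0.0024] rows 2.2
off [0.0893, 0.0892, -0.1] ang [0.002, 0.0023, 0.0024] rows 1.2
off [0.1183, 0.0893, -0.1001] ang [0.002, 0.0023, 0.0024] rows 0.5
```

Request:
drive_tool(offset=[[0.0,0.03,-0.03],[0.005,0.06,-0.065],[0.014,0.089,-0.1],[0.014,0.089,-0.1],[0.014,0.089,-0.1]], angular=[[0,0.002,0.002],[0,0.002,0.002],[0,0.002,0.002],[0,0.002,0.002],[0,0.002,0.002]])

```text
time_s: 13.32
tool_pos: [0.3301, 0.283, 0.1901]
tool_rot: [-51.6, 89.8, -51.7]
force: [0.9, -0.1, -1.1]
grip_width: 0.0238
```

Run:
```python
from h import *
st()
Y=-.2
go(([.33,.2838,.115],Rt(Y)),([.33,.2838,.086],Rt(Y)))
snap('scene','s6')
a=cv2.imread('pics/s6.png')[60:230,220:420];cv2.imwrite('pics/s6z.png',cv2.resize(a,None,fx=3.5,fy=3.5,interpolation=cv2.INTER_CUBIC))
```

```text
t 13.32 p [0.3301 0.283  0.1901] jawyaw -0.09 tilt 0.15 x [ 0.002 -0.002 -1.   ] F [ 0.85 -0.12 -1.06] w 0.0238 q [ 32.6 -13.  -67.7 113.2 -12.4  72.2 -30.8]
off [0.0751, 0.001, -0.0003] ang [0.0018, 0.0016, 0.0021] rows 1.2
off [0.1041, 0.0011, -0.0003] ang [0.0018, 0.0016, 0.0021] rows 0.5
```

View pics/s6z.png

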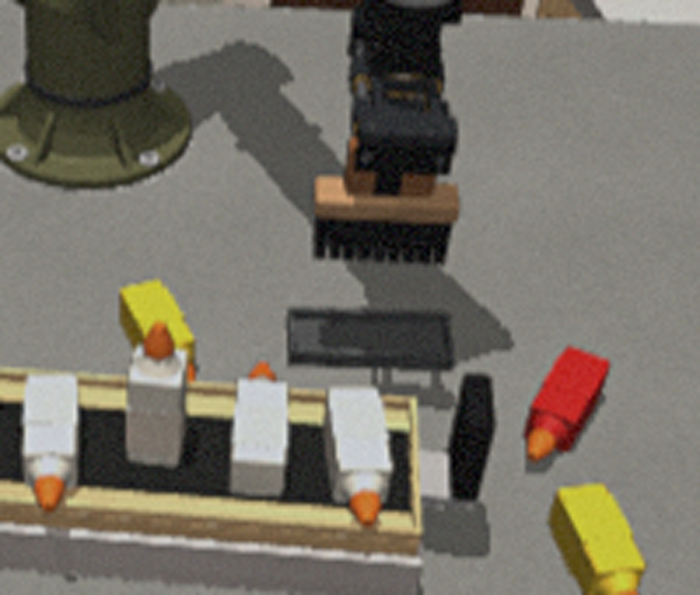

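Request:
drive_tool(offset=[[0.03,0.001,0.0],[0.06,0.001,0.0],[0.075,0.001,0.0],[0.085,0.001,0.0],[0.095,0.001,0.0],[0.103,0.001,0.0],[0.103,0.001,0.0]], angular=[[0,0,0],[0,0,0],[0,0,0],[0,0,0],[0,0,0],[0,0,0],[0,0,0]])

```text
time_s: 14.25
tool_pos: [0.3308, 0.2833, 0.0869]
tool_rot: [-142.6, 90.0, -142.8]
force: [0.6, -0.2, -1.9]
grip_width: 0.0236
```

Run:
```python
from h import *
st()
```

```text
t 14.25 p [0.3308 0.2833 0.0869] jawyaw -0.22 tilt 0.04 x [-0.001 -0.    -1.   ] F [ 0.6  -0.19 -1.91] w 0.0236 q [ 31.    6.  -76.2 120.    6.8  58.8 -48.9]
```

Request:
drive_tool(offset=[[0.002,0,0],[0.002,0,0]], angular=[[0,0,0],[0,0,0]])

```text
time_s: 14.5
tool_pos: [0.3313, 0.2834, 0.086]
tool_rot: [-111.5, 89.9, -111.8]
force: [-2.6, -3.0, 7.8]
grip_width: 0.0238
```

Request:
drive_tool(offset=[[0,0,0],[0,0,0],[0,0,0],[-0.01,0,0],[-0.03,0,0],[-0.06,0,0],[-0.1,0,0],[-0.14,0,0],[-0.17,0,0]], angular=[[0,0,0],[0,0,0],[0,0,0],[0,0,0],[0,0,0],[0,0,0],[0,0,0],[0,0,0],[0,0,0]], fingers=-0.2)

```text
time_s: 15.62
tool_pos: [0.3316, 0.2837, 0.2578]
tool_rot: [-32.2, 89.8, -32.5]
force: [-0.3, -0.6, -0.0]
grip_width: 0.0523
```

Run:
```python
from h import *
st();snap('scene','s7')
a=cv2.imread('pics/s7.png')[60:260,70:410];cv2.imwrite('pics/s7z.png',cv2.resize(a,None,fx=2.35,fy=2.35,interpolation=cv2.INTER_CUBIC))
```

```text
t 15.62 p [0.3316 0.2837 0.2578] jawyaw -0.27 tilt 0.16 x [ 0.002 -0.001 -1.   ] F [-0.3  -0.59 -0.02] w 0.0523 q [ 28.8 -15.4 -61.2 107.3 -13.5  80.4 -29.5]
```

View pics/s7z.png

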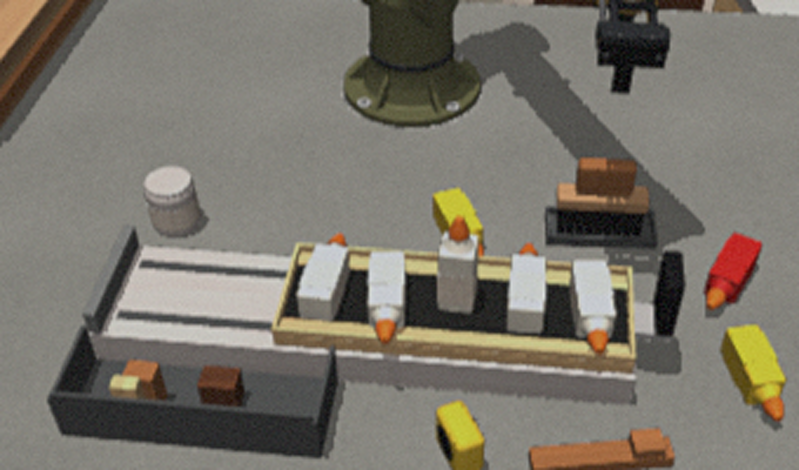

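```bash
cat > kin.py <<'E'
import numpy as np, itertools
from scipy.optimize import least_squares
from scipy.spatial.transform import Rotation as R
S=[([66.92825843,18.42729103,-4.0152087,83.15907326,1.29400104,78.53941125,-3.26227255],[.26292919,-.5940117,.22973351],-66.12),
([46.5,1.4,-27.3,97.2,.5,81.5,19.7],[.4726,-.195,.2808],.55),
([20.6,-7.1,-57.3,105.6,-6.1,78.1,-35.],[.3576,.2879,.2498],.33),
([19.3,3.,-63.7,120.4,3.2,58.2,-46.2],[.3297,.2838,.086],-.18),
([51.,-4.8,-36.8,111.6,-3.1,72.2,13.5],[.4327,-.1185,.1994],-1.77),
([56.5,5.6,-30.,110.2,2.9,65.2,23.6],[.4271,-.2535,.1373],-1.77),
([40.2,30.7,-30.3,80.8,15.5,72.7,7.1],[.6535,-.2504,.1353],-1.74),
([52.9,1.6,-34.2,114.5,.9,64.4,16.5],[.4293,-.1733,.1325],-1.75),
([38.3,26.7,-34.1,80.,14.8,77.9,2.1],[.6536,-.186,.1956],-1.83),
([38.2,-1.4,-64.,107.8,-1.1,72.7,-25.6],[.4297,.1946,.2047],-.09),
([31.,6.,-76.2,120.,6.8,58.8,-48.9],[.3308,.2833,.0869],-.22)]
def fk(q,p,s):
    h,L1,a1,L2,a2,L3,a3=p;q=np.radians(q)
    def rz(a):return R.from_euler('z',a)
    def ry(a):return R.from_euler('y',a)
    r=rz(s[0]*q[0])*ry(q[1]);P=np.array([0,0,h])
    r=r*rz(s[1]*q[2]);P=P+r.apply([a1,0,L1])
    r=r*ry(q[3]);P=P+r.apply([-a1,0,0]);r=r*rz(s[2]*q[4]);P=P+r.apply([a2,0,L2])
    r=r*ry(q[5]);r=r*rz(s[3]*q[6]);P=P+r.apply([a3,0,L3])
    return P,r
if __name__=='__main__':
    best=[]
    for s in itertools.product([1,-1],repeat=4):
        f=lambda p:np.concatenate([np.r_[fk(q,p,s)[0]-x, .1*(fk(q,p,s)[1].as_matrix()[:,2]-[0,0,-1])] for q,x,_ in S])
        l=least_squares(f,[.3,.3,0,.3,0,.2,0]);best.append((l.cost,s,l.x.round(4),np.abs(l.fun).max()))
    best.sort(key=lambda b:b[0]);[print(b) for b in best[:3]]
E
python3 kin.py
```

```text
(np.float64(0.0019901632787132843), (-1, -1, -1, 1), array([-3.6499,  0.4712,  0.01  ,  0.5207,  0.0523, -3.578 ,  0.0159]), np.float64(0.02451135190197873))
(np.float64(0.00215350747762138), (-1, -1, -1, -1), array([-2.8328,  0.4746,  0.0046,  0.4992,  0.034 , -2.7379, -0.0078]), np.float64(0.02312400588775776))
(np.float64(0.00524445517431451), (-1, -1, 1, -1), array([-0.1501,  0.4735, -0.0104,  0.5103, -0.0006, -0.0411, -0.0063]), np.float64(0.04821060787254135))
```

```bash
cat > kin2.py <<'E'
from kin import *
def fk2(q,p,s):
    q=np.radians(q);t=p.reshape(-1)
    rz=lambda a:R.from_euler('z',a);ry=lambda a:R.from_euler('y',a)
    r=rz(s[0]*q[0]);P=np.array([0,0,t[0]])+r.apply([t[1],t[2],0])
    r=r*ry(q[1]);P=P+r.apply([t[3],t[4],0]);r=r*rz(s[1]*q[2]);P=P+r.apply([t[5],t[6],t[7]])
    r=r*ry(q[3]);P=P+r.apply([t[8],t[9],0]);r=r*rz(s[2]*q[4]);P=P+r.apply([t[10],t[11],t[12]])
    r=r*ry(q[5]);P=P+r.apply([t[13],t[14],0]);r=r*rz(s[3]*q[6]);P=P+r.apply([0,0,t[15]])
    return P,r
if __name__=='__main__':
  for s in itertools.product([1,-1],repeat=4):
    p0=np.zeros(16);p0[0]=.3;p0[7]=.4;p0[12]=.4;p0[15]=.2
    f=lambda p:np.concatenate([fk2(q,p,s)[0]-x for q,x,_ in S]+[1e-3*(p-p0)])
    l=least_squares(f,p0)
    oz=max(np.linalg.norm(fk2(q,l.x,s)[1].as_matrix()[:,2]-[0,0,-1]) for q,x,_ in S)
    M=[fk2(q,l.x,s)[1].as_matrix() for q,_,_ in S]
    yw=[np.round((np.degrees(np.arctan2(m[1,0],m[0,0]))-y)%180,1) for m,(_,_,y) in zip(M,S)]
    print(s,round(np.abs(l.fun).max(),4),'ori',round(oz,3),yw[:8]); 
    if oz<.02: print(l.x.round(4))
E
python3 kin2.py
```

```text
(1, 1, 1, 1) 0.4241 ori 0.005 [np.float64(132.2), np.float64(178.9), np.float64(179.4), np.float64(0.3), np.float64(3.5), np.float64(3.6), np.float64(3.4), np.float64(3.6)]
[-22.0095  -2.5002  -0.5626   3.1615  -0.5614  -2.9785  -0.663    0.3923
   0.6911  -0.6657   0.0671   0.8289   0.593   -1.6891   0.8278 -22.7072]
(1, 1, 1, -1) 0.4241 ori 0.005 [np.float64(125.7), np.float64(38.3), np.float64(109.4), np.float64(87.9), np.float64(30.5), np.float64(50.8), np.float64(17.6), np.float64(36.6)]
[-22.0094  -2.5002  -0.5636   3.1615  -0.5605  -2.9785  -0.6575   0.3923
   0.6911  -0.6713   0.0671   0.8378   0.593   -1.6891   0.8189 -22.7072]
(1, 1, -1, 1) 0.4031 ori 0.513 [np.float64(132.8), np.float64(179.0), np.float64(176.3), np.float64(3.6), np.float64(1.7), np.float64(6.1), np.float64(13.2), np.float64(4.4)]
(1, 1, -1, -1) 0.4031 ori 0.513 [np.float64(126.2), np.float64(38.4), np.float64(107.5), np.float64(91.4), np.float64(28.6), np.float64(53.1), np.float64(25.6), np.float64(37.3)]
(1, -1, 1, 1) 0.2108 ori 0.513 [np.float64(139.9), np.float64(53.5), np.float64(113.0), np.float64(12
[... 2256 characters left out ...]
08 ori 0.005 [np.float64(6.5), np.float64(140.6), np.float64(69.9), np.float64(92.4), np.float64(153.0), np.float64(132.8), np.float64(165.8), np.float64(146.9)]
[ 2.463e-01  3.600e-03 -8.000e-03 -3.700e-03 -8.000e-03  3.000e-03
 -6.300e-03  4.676e-01 -2.000e-04 -6.300e-03 -1.200e-03  1.000e-03
  5.117e-01  1.900e-03  1.000e-03  3.592e-01]
(-1, -1, -1, -1) 0.0008 ori 0.005 [np.float64(180.0), np.float64(0.0), np.float64(179.9), np.float64(0.0), np.float64(0.0), np.float64(180.0), np.float64(0.0), np.float64(179.9)]
[ 2.463e-01  3.600e-03 -8.000e-03 -3.700e-03 -8.000e-03  3.000e-03
 -6.300e-03  4.676e-01 -2.000e-04 -6.300e-03 -1.200e-03  1.000e-03
  5.117e-01  1.900e-03  1.000e-03  3.592e-01]
```

Run:
```python
from h import *
go(([.42,.25,.3],Rt(30)),([.52,.22,.34],Rt(88.2)),([.52,.22,.34],Rt(88.2,30,0)))
```

```text
off [-0.0386, -0.0343, 0.0872] ang [-0.5282, 0.0062, 0.0008] rows 2.8
off [-0.078, -0.0638, 0.1876] ang [-1.544, 0.0055, 0.0041] rows 5.4
off [-0.078, -0.0638, 0.1876] ang [-1.5066, -0.398, -0.4103] rows 2.8
```

Request:
drive_tool(offset=[[-0.012,-0.01,0.03],[-0.025,-0.02,0.06],[-0.04,-0.034,0.09],[-0.05,-0.04,0.12],[-0.06,-0.05,0.15],[-0.07,-0.06,0.17],[-0.078,-0.064,0.187],[-0.078,-0.064,0.187],[-0.078,-0.064,0.187],[-0.078,-0.064,0.187]], angular=[[-0.17,0.005,0],[-0.34,0.005,0],[-0.51,0.005,0],[-0.68,0.005,0],[-0.85,0.005,0],[-1.02,0.005,0],[-1.19,0.005,0],[-1.36,0.005,0],[-1.54,0.005,0],[-1.544,0.005,0]], fingers=-0.5)

```text
time_s: 16.92
tool_pos: [0.5194, 0.2198, 0.3395]
tool_rot: [-131.5, 89.8, -43.4]
force: [0.5, 1.2, 0.0]
grip_width: 0.0654
```

Run:
```python
from h import *
st();snap('wrist','w8');
go(([.54,.22,.34],Rt(88.2)),([.54,.22,.34],Rt(88.2,20,0)),([.54,.22,.34],Rt(88.2,-30,0)),)
```

```text
t 16.93 p [0.5194 0.2198 0.3395] jawyaw 88.11 tilt 0.16 x [ 0.002 -0.002 -1.   ] F [0.51 1.19 0.01] w 0.0654 q [ 29.3  14.9 -66.   83.7  13.7  90.1  52.1]
off [-0.0003, -0.0205, 0.001] ang [-0.003, -0.002, 0.0023] rows 0.3
off [-0.0003, -0.0205, 0.001] ang [-0.0026, -0.0025, -0.3468] rows 1.9
off [-0.0003, -0.0205, 0.001] ang [-0.0034, -0.0012, 0.5259] rows 4.7
```

View pics/w8.png

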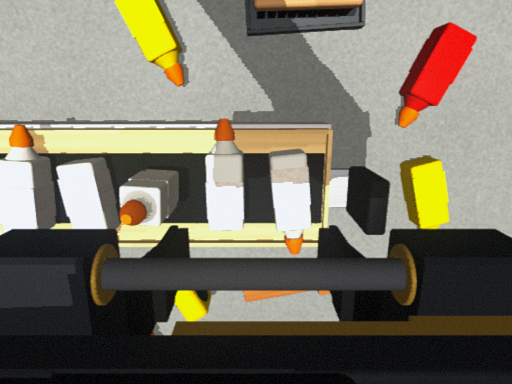

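Request:
drive_tool(offset=[[0,-0.02,0],[0,-0.02,0],[0,-0.02,0],[0,-0.02,0]], angular=[[0,0,0.17],[0,0,0.34],[0,0,0.5],[0,0,0.526]])

```text
time_s: 17.48
tool_pos: [0.5409, 0.2201, 0.3286]
tool_rot: [90.9, 59.4, 178.8]
force: [-0.5, 1.9, -1.7]
grip_width: 0.0651
```

```bash
cat > kin3.py <<'E'
from kin2 import *
s=(-1,-1,-1,-1)
def Rtool(r): # my fk frame z=approach, x=jaw(+-)
    return r
def ser(o):
    M=R.from_euler('xyz',o['tool_rot'],degrees=True).as_matrix();return M
E
python3 - <<'E'
from h import *
from kin2 import *
o=telemetry.get_obs();st()
M=R.from_euler('xyz',o['tool_rot'],degrees=True).as_matrix()
S.append((o['qpos'],o['tool_pos'],0))
s=(-1,-1,-1,-1)
p0=np.zeros(16);p0[0]=.3;p0[7]=.4;p0[12]=.4;p0[15]=.2
f=lambda p:np.concatenate([fk2(q,p,s)[0]-x for q,x,_ in S]+[1e-4*(p-p0)])
l=least_squares(f,p0);print(l.x.round(4),np.abs(l.fun).max())
F=fk2(o['qpos'],l.x,s)[1].as_matrix();print(F.round(3));print(M.round(3))
np.save('kp.npy',l.x)
E
```

```text
t 17.48 p [0.5409 0.2201 0.3286] jawyaw 87.99 tilt 30.59 x [-0.509  0.011 -0.861] F [-0.45  1.85 -1.72] w 0.0651 q [  2.4  35.8 -38.   58.8   4.1 117.5  54. ]
[ 2.480e-01  2.200e-03 -8.000e-03 -2.400e-03 -8.000e-03  1.700e-03
 -6.100e-03  4.676e-01 -4.000e-04 -6.100e-03 -3.000e-04  9.000e-04
  5.116e-01  3.000e-04  6.000e-04  3.601e-01] 0.000742314814963424
[[-0.035 -0.86  -0.509]
 [-0.999  0.034  0.011]
 [ 0.008  0.509 -0.861]]
[[-0.509 -0.86   0.035]
 [ 0.011  0.034  0.999]
 [-0.861  0.509 -0.008]]
```

```bash
cat > ik.py <<'E'
from kin2 import *
from h import Rt
kp=np.load('kp.npy');SG=(-1,-1,-1,-1)
lo=np.array([-163.93,-17.29,-79.2,3.27,-89.18,5.43,-154.24])+2.;hi=np.array([163.93,119.83,71.16,140.29,269.18,117.66,154.24])-2.
def fkt(q):
    P,r=fk2(q,kp,SG);F=r.as_matrix();return P,np.c_[F[:,2],F[:,1],-F[:,0]]
def ik(p,M,q0s):
    b=None
    for q0 in q0s:
        def f(q):
            P,T=fkt(q);return np.r_[(P-p)*10,R.from_matrix(T.T@M).as_rotvec(),1e-4*(q-q0)/10]
        l=least_squares(f,np.clip(q0,lo+.1,hi-.1),bounds=(lo,hi));
        P,T=fkt(l.x);e=np.linalg.norm(P-p),np.degrees(np.linalg.norm(R.from_matrix(T.T@M).as_rotvec()))
        if b is None or e[0]*1000+e[1]<b[0][0]*1000+b[0][1]: b=(e,l.x)
        if e[0]<.002 and e[1]<.5: break
    return b
E
cat > t.py <<'E'
from ik import *
rng=np.random.default_rng(0)
base=np.array([2.4,35.8,-38,58.8,4.1,100,54.])
def starts(sg):
    L=[base,np.array([0,20,0,90,0,80,60.]),np.array([-20,0,0,120,0,60,60.]),np.array([-30,0,40,120,0,60,60.]),np.array([30,0,-60,120,0,60,60.]),np.array([30,0,-60,120,0,60,-100.])]
    return L
for n,y,z in [('b1',.26,.13),('b2',.184,.13),('b4',.0185,.13),('b5',-.057,.13)]:
    for th in (-50,-45,-40,-30,30,40,45,50,60):
        x=.552
        e,q=ik(np.array([x,y,z]),Rt(90,th,0),starts(1));print(n,th,np.round([e[0]*1000,e[1]],1),q.round(0))
E
python3 t.py
```

```text
b1 -50 [0.8 2.1] [ -8.  55. -23.  55.  -4. 116.  60.]
b1 -45 [0. 0.] [ -3.  55. -35.  57.   5. 114.  55.]
b1 -40 [0. 0.] [ -2.  51. -35.  61.   6. 109.  56.]
b1 -30 [0. 0.] [ -0.  44. -36.  70.   8.  99.  56.]
b1 30 [0. 0.] [  0.   4. -40. 119.  35.  39.  28.]
b1 40 [0. 0.] [ -1.   2. -42. 125.  55.  34.   5.]
b1 45 [0. 0.] [ -2.   2. -43. 129.  68.  34.  -8.]
b1 50 [0. 0.] [ -3.   3. -45. 131.  81.  37. -22.]
b1 60 [0. 0.] [  3.  10. -55. 136. 103.  50. -43.]
b2 -50 [0.7 1.8] [ -5.  51. -17.  60.  -4. 116.  68.]
b2 -45 [0. 0.] [  3.  52. -34.  62.   7. 113.  61.]
b2 -40 [0. 0.] [  4.  49. -35.  66.   7. 109.  61.]
b2 -30 [0. 0.] [  6.  41. -35.  74.   9.  99.  62.]
b2 30 [0. 0.] [  7.  -1. -36. 124.  25.  33.  43.]
b2 40 [0. 0.] [  8.  -5. -40. 131.  45.  25.  20.]
b2 45 [0. 0.] [  6.  -5. -40. 134.  63.  24.   1.]
b2 50 [0. 0.] [  1.  -5. -38. 137.  82.  26. -19.]
b2 60 [2.6 4.7] [ 34.   3. -77. 138.  99.  40. -36.]
b4 -50 [0.7 1.8] [ -5.  48.   3.  65.  -4. 116.  88.]
b4 -45 [0. 0.] [ 14.  49. -31.  66.  12. 114.  74.]
b4 -40 [0. 0.] [ 16.  45. -32.  70.  13. 109.  74.]
b4 -30 [0. 0.] [ 18.  38. -33.  78.  12.  99.  75.]
b4 30 [0. 0.] [ 13.  -8. -19. 129.   1.  28.  83.]
b4 40 [0. 0.] [  8. -12. -15. 137.   8.  14.  76.]
b4 45 [1.2 2.3] [ 43. -15. -47. 138. -33.  11. 114.]
b4 50 [3.7 6.9] [ 44. -15. -48. 138. -31.  10. 110.]
b4 60 [ 8.5 15.9] [ 44. -15. -52. 138.  -3.   8.  80.]
b5 -50 [0.7 1.8] [ -5.  48.  12.  65.  -4. 116.  98.]
b5 -45 [0. 0.] [ 19.  49. -30.  66.  16. 115.  80.]
b5 -40 [0. 0.] [ 20.  45. -30.  70.  15. 110.  80.]
b5 -30 [0. 0.] [ 23.  37. -31.  78.  15. 100.  81.]
b5 30 [0. 0.] [ 16.  -7. -11. 129.  -8.  28. 101.]
b5 40 [0. 0.] [  0. -12.   5. 137. -10.  14. 104.]
b5 45 [0.8 1.8] [ 55. -14. -45. 138. -62.  17. 152.]
b5 50 [2.9 6.6] [ 54. -14. -44. 138. -62.  16. 152.]
b5 60 [ 6.9 16. ] [ 53. -14. -44. 138. -63.  15. 152.]
```

Run:
```python
from h import *
a=cv2.imread('pics/w8.png')[100:260,0:400];cv2.imwrite('pics/w8z.png',cv2.resize(a,None,fx=2,fy=2,interpolation=cv2.INTER_CUBIC))
```

```text
(no output)
```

View pics/w8z.png

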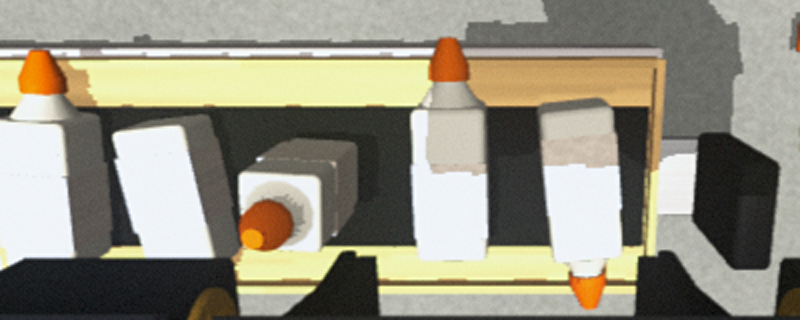

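Run:
```python
from h import *
z=lambda u,v,h: at('w8',u/2,100+v/2,h)
for n,c in dict(b1=[(543,138),(614,133),(557,262),(621,260)],b2=[(412,112),(486,112),(417,259),(488,259)],b4=[(115,130),(186,126)],).items():
  P=[z(*k,.111)[:2] for k in c];print(n,np.mean(P,0),P)
print('foot',z(540,104,.069),z(610,97,.069),'lip inner',z(650,106,.069),z(657,60,.079),'b4foot',z(210,115,.069))
```

```text
b1 [0.561325 0.26375 ] [array([0.5242, 0.2408]), array([0.5227, 0.2809]), array([0.5992, 0.2477]), array([0.5992, 0.2856])]
b2 [0.551475 0.1872  ] [array([0.507 , 0.1679]), array([0.5083, 0.2093]), array([0.5946, 0.1648]), array([0.596 , 0.2068])]
b4 [0.51105 0.0202 ] [array([0.5115, 0.    ]), array([0.5106, 0.0404])]
foot [0.5111 0.2413 0.069 ] [0.5082 0.2846 0.069 ] lip inner [0.5146 0.3093 0.069 ] [0.4857 0.3109 0.079 ] b4foot [0.5111 0.0363 0.069 ]
```

Run:
```python
from h import *
M=Rt(95,-40,5);d=M[:,0];print(d)
T=np.array([.577,.2637,.0926])
go((T-.12*d,M),(T-.04*d,M),(T,M))
```

```text
[-0.64034161 -0.05602263 -0.76604444]
off [0.0671, -0.1687, 0.0555] ang [-0.1049, 0.0639, 0.1636] rows 3.0
off [0.1459, -0.156, 0.0497] ang [-0.1049, 0.0639, 0.1636] rows 1.3
off [0.1853, -0.1496, 0.0468] ang [-0.1049, 0.0639, 0.1636] rows 0.6
```

Fingers to ~54 mm opening (closure −0.23 or so gave 52.5 at −0.2; use −0.25).

Request:
drive_tool(offset=[[0.02,-0.06,0.02],[0.04,-0.12,0.04],[0.067,-0.1687,0.0555],[0.067,-0.1687,0.0555],[0.067,-0.1687,0.0555],[0.067,-0.1687,0.0555]], angular=[[-0.05,0.03,0.08],[-0.105,0.064,0.164],[-0.105,0.064,0.164],[-0.105,0.064,0.164],[-0.105,0.064,0.164],[-0.105,0.064,0.164]], fingers=-0.25)

```text
time_s: 18.23
tool_pos: [0.6499, 0.2629, 0.2512]
tool_rot: [81.0, 60.6, 175.2]
force: [-0.2, 0.5, -0.3]
grip_width: 0.0546
```

Run:
```python
from h import *
st();snap('wrist','w9');snap('scene','s9')
M=Rt(95,-40,5);d=M[:,0]
T=np.array([.577,.2637,.0926])
go((T-.04*d,M),(T,M))
```

```text
t 18.23 p [0.6499 0.2629 0.2512] jawyaw 92.99 tilt 29.44 x [-0.49   0.042 -0.871] F [-0.17  0.49 -0.28] w 0.0546 q [ -7.   51.  -30.9  40.2   6.9 117.6  63.2]
off [0.1255, -0.0203, -0.0021] ang [0.0113, 0.0748, 0.1785] rows 2.0
off [0.1648, -0.0131, -0.0051] ang [0.0113, 0.0748, 0.1785] rows 0.6
```

View pics/w9.png

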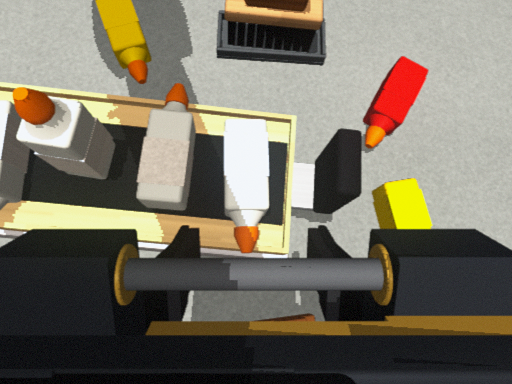

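View pics/s9.png

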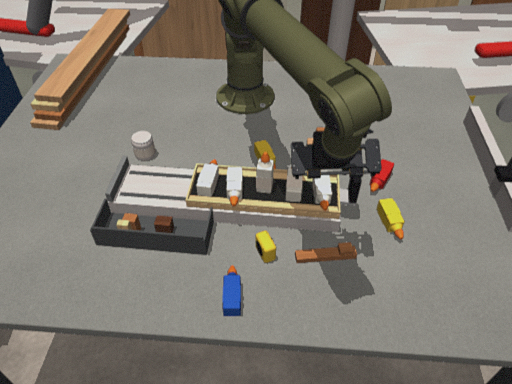

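Run:
```python
from h import *
from ik import *
q0=telemetry.get_obs()['qpos']
T=np.array([.577,.2637,.0926])
for th in (-35,-40):
  M=Rt(95,th,5);d=M[:,0]
  for k in (.08,.05,0):
    e,q=ik(T-k*d,M,[q0,np.array([0,44,-36,70,8,100,56.])]);print(th,k,np.round(e,3),q.round(0))
M=Rt(95,-35,5);d=M[:,0];T=np.array([.5785,.2637,.0922])
go((T-.08*d,M),(T-.04*d,M),(T,M))
```

```text
-35 0.08 [0. 0.] [ -9.  55. -30.  46.   9. 115.  63.]
-35 0.05 [0. 0.] [ -7.  53. -30.  52.   8. 111.  63.]
-35 0 [0. 0.] [ -6.  52. -30.  61.   8. 104.  62.]
-40 0.08 [1.000e-03 3.645e+00] [-16.  55. -10.  45.  -5. 116.  69.]
-40 0.05 [0.    0.352] [-16.  55. -10.  47.  -5. 116.  69.]
-40 0 [0. 0.] [ -7.  56. -30.  56.   7. 110.  62.]
off [0.085, -0.022, 0.0008] ang [0.008, 0.0752, 0.0913] rows 1.4
off [0.1247, -0.0183, -0.0022] ang [0.008, 0.0752, 0.0913] rows 0.6
off [0.1644, -0.0146, -0.0052] ang [0.008, 0.0752, 0.0913] rows 0.6
```

Request:
drive_tool(offset=[[0.03,-0.01,0],[0.06,-0.02,0],[0.085,-0.022,0.0008],[0.085,-0.022,0.0008],[0.085,-0.022,0.0008]], angular=[[0,0.03,0.03],[0.004,0.05,0.06],[0.008,0.075,0.0913],[0.008,0.075,0.0913],[0.008,0.075,0.0913]])

```text
time_s: 18.95
tool_pos: [0.6247, 0.2676, 0.1588]
tool_rot: [89.9, 55.1, -175.1]
force: [-0.3, 0.3, -0.1]
grip_width: 0.0547
```

Run:
```python
from h import *
st();snap('wrist','w10')
M=Rt(95,-35,5);d=M[:,0];T=np.array([.5785,.2637,.0922])
go((T-.04*d,M),(T,M))
```

```text
t 18.95 p [0.6247 0.2676 0.1588] jawyaw 94.96 tilt 34.92 x [-0.57  -0.049 -0.82 ] F [-0.25  0.32 -0.09] w 0.0547 q [ -8.8  55.2 -29.4  45.6   8.7 115.2  62.9]
off [0.0419, -0.0002, 0.0001] ang [-0.0003, 0.0014, 0.0027] rows 0.7
off [0.0819, -0.0001, 0.0001] ang [-0.0003, 0.0014, 0.0027] rows 0.6
```

View pics/w10.png

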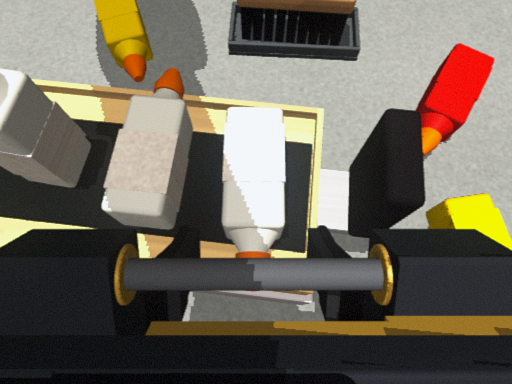

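Request:
drive_tool(offset=[[0.03,0,0],[0.055,0,0],[0.07,0,0],[0.082,0,0],[0.082,0,0]], angular=[[0,0,0],[0,0,0],[0,0,0],[0,0,0],[0,0,0]])

```text
time_s: 19.62
tool_pos: [0.5787, 0.2633, 0.0929]
tool_rot: [89.9, 55.2, -175.2]
force: [0.3, 0.0, 0.5]
grip_width: 0.0546
```

Request:
drive_tool(offset=[[0,0,0],[0,0,0],[0,0,0],[0,0,0]], angular=[[0,0,0],[0,0,0],[0,0,0],[0,0,0]], fingers=1, squeeze=40)

```text
time_s: 20.12
tool_pos: [0.5793, 0.2636, 0.0935]
tool_rot: [89.8, 55.3, -175.2]
force: [2.4, 0.0, 3.1]
grip_width: 0.0418
```

Run:
```python
from h import *
st();snap('wrist','w11')
```

```text
t 20.12 p [0.5793 0.2636 0.0935] jawyaw 94.89 tilt 34.69 x [-0.567 -0.047 -0.822] F [2.44 0.04 3.07] w 0.0418 q [ -5.9  51.7 -30.1  60.4   8.1 104.4  62.3]
```

View pics/w11.png

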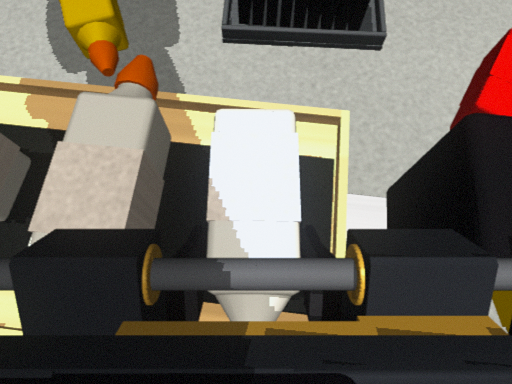

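```bash
cat >> h.py <<'E'
def plan(C0,b0,Cf,lift=.05,psi=88.2,phi=-1.8,thf=None,n=10,sg=None):
    """from current grasp: bottle centre C0, yaw axis b0 deg; final centre Cf (xyz). rotates then arrives above by lift. prints rows"""
    from scipy.spatial.transform import Slerp
    o=telemetry.get_obs();R0=R.from_euler('xyz',o['tool_rot'],degrees=True).as_matrix();p0=o['tool_pos']
    rel=R0.T@(np.array(C0)-p0)
    th0=np.degrees(np.arctan2(R0[:2,0]@[np.cos(np.radians(phi)),np.sin(np.radians(phi))],-R0[2,0]))
    print('th0',th0,'thf',thf)
    Mf=Rt(psi,thf,phi); pf=np.array(Cf)-Mf@rel
    sl=Slerp([0,1],R.from_matrix(np.array([R0,Mf])))
    rows=[];rv=[]
    for k in range(1,n+1):
        s=k/n; M=sl(s).as_matrix(); tz=pf+[0,0,lift]
        c=p0+[0,0,0]; u=s; 
        Cc=np.array(C0)*(1-u)+(np.array(Cf)+[0,0,lift])*u
        Cc[2]=C0[2]+(Cf[2]+lift-C0[2])*min(1,u*1.0)
        p=Cc-M@rel
        rows.append(np.round(R0.T@(p-p0),4).tolist());rv.append(np.round(R.from_matrix(R0.T@M).as_rotvec(),3).tolist())
    print('pf',pf.round(4));print(rows);print(rv)
    return pf,Mf
E
python3 - <<'E'
from h import *
from ik import *
st()
M=Rt(94.9,-34.7,4.9);p=np.array([.5793,.2636,.0935])
q0=telemetry.get_obs()['qpos']
for dz in (.05,.08,.12):
  e,q=ik(p+[0,0,dz],M,[q0]);print(dz,e,q.round(0))
pf=np.array([.5793,.2636,.0935])
C0=np.array([.555,.262,.090]);
import h
o=telemetry.get_obs();R0=R.from_euler('xyz',o['tool_rot'],degrees=True).as_matrix()
rel=R0.T@(C0-o['tool_pos']);
for th in (40,50,55):
  Mf=Rt(88.2,th,-1.8);Pf=np.array([.557,.2605,.116])-Mf@rel;
  for dz in (0,.06):
    e,q=ik(Pf+[0,0,dz],Mf,[q0,np.array([0,4,-40,119,35,39,28.])]);print(th,Pf.round(3),dz,np.round(e,3),q.round(0))
E
```

```text
t 20.18 p [0.5793 0.2636 0.0935] jawyaw 94.88 tilt 34.69 x [-0.567 -0.047 -0.822] F [2.72 1.33 4.25] w 0.0418 q [ -5.9  51.7 -30.1  60.4   8.1 104.4  62.3]
0.05 (np.float64(8.599918024016697e-10), np.float64(1.8413854282881832e-06)) [ -6.  50. -31.  58.   7. 109.  62.]
0.08 (np.float64(1.478120238457337e-09), np.float64(3.180053989476392e-06)) [ -6.  48. -31.  56.   7. 111.  61.]
0.12 (np.float64(2.6645605950090667e-09), np.float64(5.248945192469866e-06)) [ -7.  47. -31.  54.   6. 115.  61.]
40 [0.56 0.26 0.14] 0 [0. 0.] [ -9.   2. -34. 124.  53.  36.   6.]
40 [0.56 0.26 0.14] 0.06 [0. 0.] [ -6.  -3. -35. 120.  41.  39.  19.]
50 [0.556 0.26  0.141] 0 [0. 0.] [-10.   2. -38. 130.  77.  38. -20.]
50 [0.556 0.26  0.141] 0.06 [0. 0.] [ -9.  -5. -37. 127.  63.  37.  -5.]
55 [0.554 0.26  0.14 ] 0 [0. 0.] [-10.   4. -40. 133.  88.  42. -32.]
55 [0.554 0.26  0.14 ] 0.06 [0. 0.] [-12.  -4. -37. 130.  75.  39. -17.]
```

Lift first.

Run:
```python
from h import *
o=telemetry.get_obs();R0=R.from_euler('xyz',o['tool_rot'],degrees=True).as_matrix();print((R0.T@[0,0,.08]).round(4))
```

```text
[-0.0658  0.0455  0.0001]
```

Request:
drive_tool(offset=[[-0.016,0.011,0],[-0.033,0.023,0],[-0.05,0.034,0],[-0.066,0.0455,0],[-0.066,0.0455,0]], angular=[[0,0,0],[0,0,0],[0,0,0],[0,0,0],[0,0,0]])

```text
time_s: 20.8
tool_pos: [0.5802, 0.264, 0.1762]
tool_rot: [89.7, 55.5, -175.4]
force: [0.6, 0.2, -2.2]
grip_width: 0.042
```

Run:
```python
from h import *
st()
o=telemetry.get_obs();d=o['tool_pos']-np.array([.5793,.2636,.0935])
plan(np.array([.555,.262,.09])+d,5,[.557,.2605,.116],lift=.05,thf=55.3)
```

```text
t 20.8 p [0.5802 0.264  0.1762] jawyaw 94.88 tilt 34.48 x [-0.564 -0.046 -0.824] F [ 0.61  0.15 -2.2 ] w 0.042 q [ -6.2  48.3 -30.9  56.2   6.7 111.3  61.3]
th0 -34.306973443233595 thf 55.3
pf [0.5536 0.2601 0.1404]
[[-0.0021, 0.0024, -0.0004], [-0.0038, 0.0051, -0.0007], [-0.0049, 0.0082, -0.001], [-0.0054, 0.0114, -0.0012], [-0.0054, 0.0148, -0.0014], [-0.0048, 0.0182, -0.0015], [-0.0035, 0.0215, -0.0016], [-0.0017, 0.0247, -0.0016], [0.0006, 0.0276, -0.0016], [0.0035, 0.0302, -0.0016]]
[[0.013, 0.003, -0.157], [0.025, 0.005, -0.313], [0.038, 0.008, -0.47], [0.051, 0.011, -0.626], [0.063, 0.013, -0.783], [0.076, 0.016, -0.939], [0.089, 0.019, -1.096], [0.101, 0.021, -1.252], [0.114, 0.024, -1.409], [0.127, 0.027, -1.565]]
```

Request:
drive_tool(offset=[[-0.002,0.002,0],[-0.004,0.005,-0.001],[-0.005,0.008,-0.001],[-0.005,0.011,-0.001],[-0.005,0.015,-0.001],[-0.005,0.018,-0.0015],[-0.0035,0.0215,-0.0016],[-0.0017,0.0247,-0.0016],[0.0006,0.0276,-0.0016],[0.0035,0.03,-0.0016]], angular=[[0.013,0.003,-0.157],[0.025,0.005,-0.313],[0.038,0.008,-0.47],[0.051,0.011,-0.626],[0.063,0.013,-0.783],[0.076,0.016,-0.939],[0.089,0.019,-1.096],[0.101,0.021,-1.252],[0.114,0.024,-1.409],[0.127,0.027,-1.565]])

```text
time_s: 22.05
tool_pos: [0.5554, 0.2535, 0.1878]
tool_rot: [-91.5, 39.7, -3.4]
force: [0.8, -1.7, -2.1]
grip_width: 0.0419
```

Run:
```python
from h import *
st();snap('scene','s12');snap('wrist','w12')
a=cv2.imread('pics/s12.png')[60:260,180:420];cv2.imwrite('pics/s12z.png',cv2.resize(a,None,fx=3,fy=3,interpolation=cv2.INTER_CUBIC))
M=Rt(88.2,55.3,-1.8)
go(([.5536,.2601,.19],M),([.5536,.2601,.1404],M))
```

```text
t 22.05 p [0.5554 0.2535 0.1878] jawyaw 87.53 tilt 50.3 x [ 0.768 -0.046 -0.639] F [ 0.8  -1.71 -2.05] w 0.0419 q [ -6.5  -3.1 -40.2 128.1  66.4  38.2  -8.3]
off [-0.0037, -0.0041, 0.0065] ang [0.0142, -0.0215, -0.0945] rows 0.5
off [0.0283, 0.0338, 0.0077] ang [0.0142, -0.0215, -0.0945] rows 0.8
```

View pics/s12z.png

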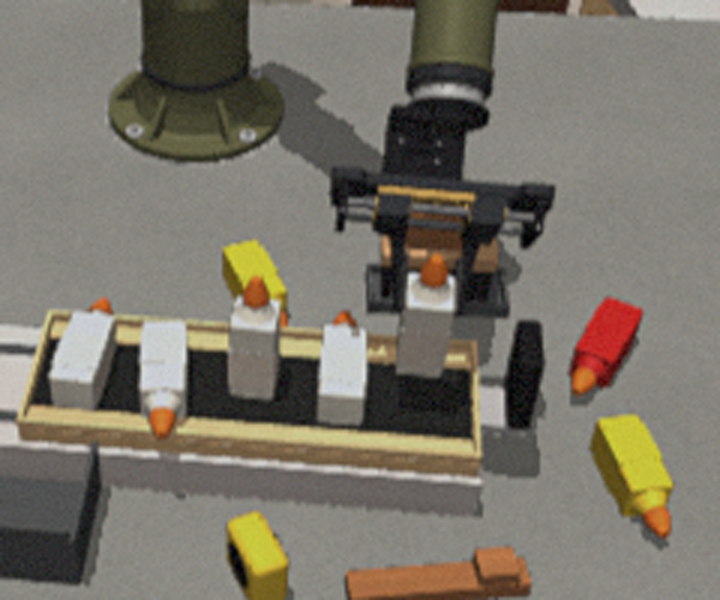

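Request:
drive_tool(offset=[[-0.003,-0.004,0.0065],[0.004,0.006,0.0065],[0.012,0.016,0.007],[0.02,0.025,0.0075],[0.024,0.03,0.0077],[0.027,0.033,0.0077],[0.028,0.0338,0.0077],[0.028,0.0338,0.0077]], angular=[[0.014,-0.021,-0.0945],[0.014,-0.021,-0.0945],[0.014,-0.021,-0.0945],[0.014,-0.021,-0.0945],[0.014,-0.021,-0.0945],[0.014,-0.021,-0.0945],[0.014,-0.021,-0.0945],[0.014,-0.021,-0.0945]])

```text
time_s: 23.15
tool_pos: [0.5536, 0.2601, 0.1409]
tool_rot: [-90.0, 34.7, -1.8]
force: [1.3, 0.2, -1.0]
grip_width: 0.0417
```

Run:
```python
from h import *
st();snap('scene','s13');
a=cv2.imread('pics/s13.png')[100:240,240:400];cv2.imwrite('pics/s13z.png',cv2.resize(a,None,fx=4,fy=4,interpolation=cv2.INTER_CUBIC))
o=telemetry.get_obs();R0=R.from_euler('xyz',o['tool_rot'],degrees=True).as_matrix();print((R0.T@[0,0,-.001]).round(4))
```

```text
t 23.15 p [0.5536 0.2601 0.1409] jawyaw 88.17 tilt 55.31 x [ 0.822 -0.026 -0.569] F [ 1.32  0.2  -1.03] w 0.0417 q [ -8.1   4.4 -42.5 132.9  89.3  42.8 -32.8]
[0.0006 0.0008 0.    ]
```

View pics/s13z.png

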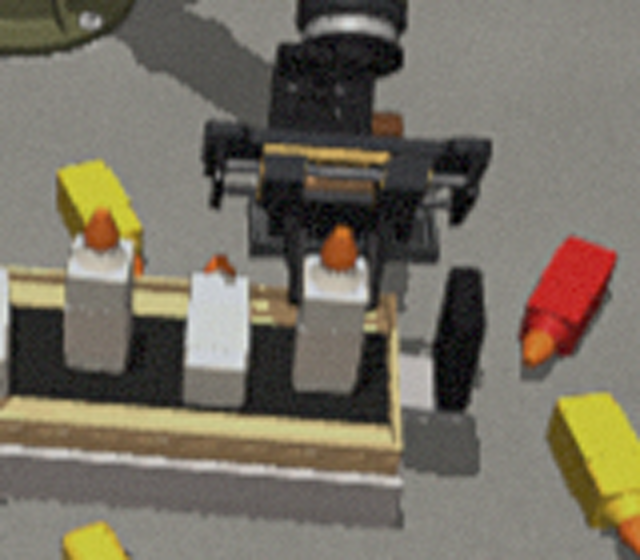

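Request:
drive_tool(offset=[[0.001,0.001,0],[0.001,0.0012,0]], angular=[[0,0,0],[0,0,0]])

```text
time_s: 23.45
tool_pos: [0.5543, 0.2604, 0.1408]
tool_rot: [-90.0, 34.5, -1.8]
force: [-2.9, -0.5, 5.1]
grip_width: 0.0417
```

Request:
drive_tool(offset=[[0,0,0],[0,0,0],[0,0,0],[-0.01,0,0],[-0.03,0,0],[-0.06,0,0],[-0.09,0,0],[-0.12,0,0]], angular=[[0,0,0],[0,0,0],[0,0,0],[0,0,0],[0,0,0],[0,0,0],[0,0,0],[0,0,0]], fingers=-0.25)

```text
time_s: 24.45
tool_pos: [0.4542, 0.2636, 0.2096]
tool_rot: [-90.0, 34.5, -1.8]
force: [0.1, 0.6, 0.3]
grip_width: 0.0544
```

Run:
```python
from h import *
st();snap('scene','s14');
a=cv2.imread('pics/s14.png')[100:240,160:400];cv2.imwrite('pics/s14z.png',cv2.resize(a,None,fx=3.3,fy=3.3,interpolation=cv2.INTER_CUBIC))
```

```text
t 24.45 p [0.4542 0.2636 0.2096] jawyaw 88.2 tilt 55.5 x [ 0.824 -0.026 -0.566] F [0.13 0.58 0.31] w 0.0544 q [-13.9 -16.6 -45.2 136.6  59.9  42.3 -14.5]
```

View pics/s14z.png

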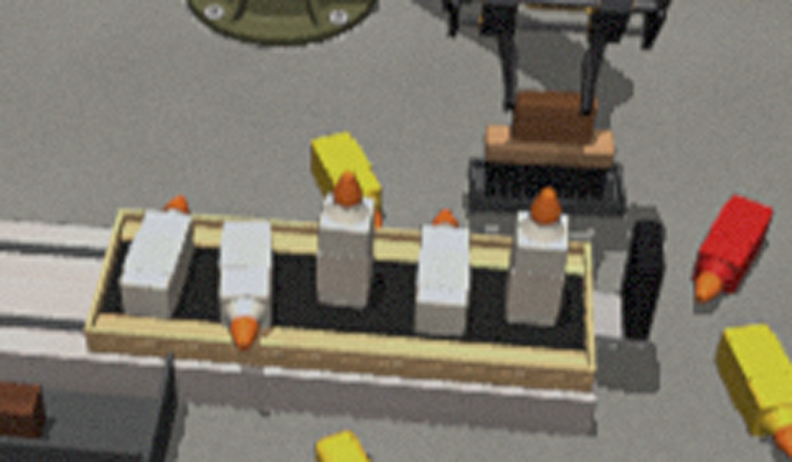

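Run:
```python
from h import *
from ik import *
q0=telemetry.get_obs()['qpos']
T=np.array([.529,.186,.0858])
for th in (38,42,45):
  M=Rt(88.1,th,-1.9);d=M[:,0]
  for k in (.09,.05,0):
    e,q=ik(T-k*d,M,[q0,np.array([8,-5,-40,131,45,25,20.])]);print(th,k,np.round(e,3),q.round(0))
M=Rt(88.1,40,-1.9);d=M[:,0]
go((T-.09*d+[.0,0,.03],M),(T-.07*d,M),(T,M))
```

```text
38 0.09 [0.    0.006] [-30. -15. -11. 135.  39.  37.  20.]
38 0.05 [0. 0.] [-11. -10. -27. 135.  41.  30.  18.]
38 0 [0. 0.] [ -3.  -1. -33. 133.  55.  27.   6.]
42 0.09 [1.000e-03 1.066e+00] [-34. -15. -11. 138.  49.  38.   7.]
42 0.05 [0. 0.] [ -9. -10. -31. 137.  51.  28.   6.]
42 0 [0. 0.] [ -4.  -1. -34. 136.  69.  27.  -8.]
45 0.09 [1.000e-03 2.692e+00] [-19. -15. -27. 138.  48.  36.   6.]
45 0.05 [0.    0.695] [ 21. -15. -59. 138.  47.  22.   7.]
45 0 [0. 0.] [ -5.  -1. -35. 138.  78.  28. -19.]
off [0.0323, 0.011, -0.0771] ang [0.0029, 0.0044, 0.2741] rows 1.5
off [0.0684, 0.0412, -0.0772] ang [0.0029, 0.0044, 0.2741] rows 0.8
off [0.1358, 0.0602, -0.0775] ang [0.0029, 0.0044, 0.2741] rows 1.1
```

Run:
```python
from h import *
from ik import *
q0=telemetry.get_obs()['qpos']
T=np.array([.529,.186,.0858])
for th in (38,42):
  M=Rt(88.1,th,-1.9);d=M[:,0]
  for k in (.1,.05,0):
    e,q=ik(T+[0,0,k],M,[q0,np.array([8,-5,-40,131,45,25,20.])]);print(th,k,np.round(e,3),q.round(0))
M=Rt(88.1,38,-1.9);d=M[:,0]
go(([.50,.24,.21],M),(T+[0,0,.11],M),(T,M))
```

```text
38 0.1 [0. 0.] [-14. -11. -21. 128.  32.  35.  31.]
38 0.05 [0. 0.] [ -8.  -7. -27. 131.  41.  30.  21.]
38 0 [0. 0.] [ -3.  -1. -33. 133.  55.  27.   6.]
42 0.1 [0. 0.] [-13. -12. -23. 131.  40.  32.  22.]
42 0.05 [0. 0.] [ -7.  -8. -30. 134.  51.  28.  10.]
42 0 [0. 0.] [ -4.  -1. -34. 136.  69.  27.  -8.]
off [0.0406, -0.0252, -0.0242] ang [0.003, 0.0043, 0.309] rows 1.7
off [0.0738, -0.0307, -0.0774] ang [0.003, 0.0043, 0.309] rows 1.0
off [0.1358, 0.0602, -0.0775] ang [0.003, 0.0043, 0.309] rows 1.8
```

Request:
drive_tool(offset=[[0.0,-0.02,-0.02],[0.02,-0.025,-0.05],[0.06,-0.03,-0.0774],[0.074,-0.0307,-0.0774],[0.074,-0.0307,-0.0774],[0.074,-0.0307,-0.0774]], angular=[[0.003,0.004,0.1],[0.003,0.004,0.2],[0.003,0.004,0.309],[0.003,0.004,0.309],[0.003,0.004,0.309],[0.003,0.004,0.309]])

```text
time_s: 25.25
tool_pos: [0.5284, 0.1867, 0.1955]
tool_rot: [-90.0, 52.0, -1.8]
force: [-0.1, 0.2, 0.2]
grip_width: 0.0546
```

Run:
```python
from h import *
st();snap('wrist','w15')
T=np.array([.529,.186,.0858]);M=Rt(88.1,38,-1.9)
go((T+[0,0,.05],M),(T,M))
print([proj('w15',P) for P in [(.505,.2055,.111),(.5055,.1645,.111),(.595,.2035,.111)]])
```

```text
t 25.25 p [0.5284 0.1867 0.1955] jawyaw 88.18 tilt 37.99 x [ 0.615 -0.02  -0.788] F [-0.11  0.21  0.24] w 0.0546 q [-33.9 -12.1  -2.3 128.4  37.   38.2  27.5]
off [0.0476, 0.0362, -0.0009] ang [0.0017, 0.0012, 0.0002] rows 1.0
off [0.087, 0.067, -0.0009] ang [0.0017, 0.0012, 0.0002] rows 0.8
[array([283.3, 101.1]), array([212.6, 103.7]), array([276.4, 194.5])]
```

View pics/w15.png

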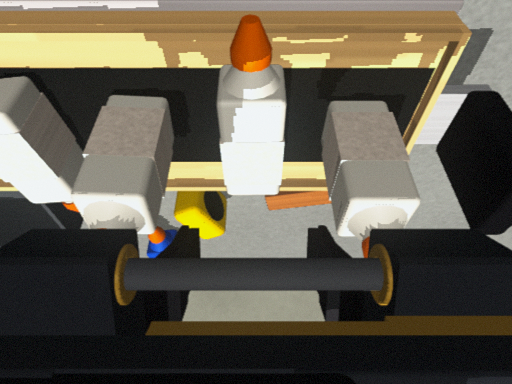

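Request:
drive_tool(offset=[[0.02,0.015,-0.0005],[0.045,0.034,-0.0005],[0.065,0.05,-0.0005],[0.078,0.06,-0.0005],[0.087,0.067,-0.0005],[0.087,0.067,-0.0005]], angular=[[0,0,0],[0,0,0],[0,0,0],[0,0,0],[0,0,0],[0,0,0]])

```text
time_s: 26.05
tool_pos: [0.5278, 0.187, 0.0849]
tool_rot: [-90.1, 52.1, -1.8]
force: [0.2, 0.1, 0.5]
grip_width: 0.0544
```

Request:
drive_tool(offset=[[0,0,0],[0,0,0],[0,0,0],[0,0,0]], angular=[[0,0,0],[0,0,0],[0,0,0],[0,0,0]], fingers=1, squeeze=40)

```text
time_s: 26.55
tool_pos: [0.528, 0.1872, 0.0857]
tool_rot: [-90.1, 52.0, -1.7]
force: [-4.3, -1.0, 6.1]
grip_width: 0.0418
```

Run:
```python
from h import *
from ik import *
st();o=telemetry.get_obs()
q0=o['qpos'];p=o['tool_pos'];R0=R.from_euler('xyz',o['tool_rot'],degrees=True).as_matrix()
print((R0.T@[0,0,.08]).round(4))
C0=np.array([.5505,.187,.090]);rel=R0.T@(C0-p)
for th in (-42,-45,-48,-52):
  Mf=Rt(88.2,th,-1.8)
  for x in (.557,.567):
   for dz in (0,.05):
    Pf=np.array([x,.183,.116+dz])-Mf@rel
    e,q=ik(Pf,Mf,[q0,np.array([3,52,-34,62,7,113,61.]),np.array([-5,51,-17,60,-4,115,68.])]);print(th,x,dz,Pf.round(3),np.round([e[0]*1000,e[1]],1),q.round(0))
```

```text
t 26.55 p [0.528  0.1872 0.0857] jawyaw 88.35 tilt 38.0 x [ 0.615 -0.018 -0.788] F [-4.27 -1.    6.05] w 0.0418 q [-31.2  -1.8  -5.3 134.4  56.2  27.1   5.1]
[-0.063  -0.0492 -0.0001]
-42 0.557 0 [0.549 0.183 0.137] [0. 0.] [  0.  47. -26.  65.   2. 110.  63.]
-42 0.557 0.05 [0.549 0.183 0.187] [0. 0.] [  0.  45. -26.  63.   0. 114.  63.]
-42 0.567 0 [0.559 0.183 0.137] [0. 0.] [  0.  48. -27.  63.   2. 111.  63.]
-42 0.567 0.05 [0.559 0.183 0.187] [0. 0.] [  0.  46. -27.  61.   1. 115.  62.]
-45 0.557 0 [0.55  0.183 0.138] [0. 0.] [  1.  50. -27.  63.   1. 113.  63.]
-45 0.557 0.05 [0.55  0.183 0.188] [0.5 1.2] [ -3.  45. -20.  62.  -4. 116.  65.]
-45 0.567 0 [0.56  0.183 0.138] [0. 0.] [  0.  51. -27.  60.   2. 114.  63.]
-45 0.567 0.05 [0.56  0.183 0.188] [0.8 2.1] [ -4.  46. -19.  60.  -4. 116.  65.]
-48 0.557 0 [0.551 0.183 0.138] [0. 0.] [ -4.  51. -18.  60.  -4. 116.  66.]
-48 0.557 0.05 [0.551 0.183 0.188] [1.5 3.9] [ -2.  46. -22.  61.  -4. 116.  64.]
-48 0.567 0 [0.561 0.183 0.138] [0.4 1. ] [ -4.  51. -18.  59.  -4. 116.  66.]
-48 0.567 0.05 [0.561 0.183 0.188] [1.8 4.8] [ -2.  46. -21.  60.  -4. 116.  64.]
-52 0.557 0 [0.553 0.183 0.138] [1.4 3.7] [ -2.  51. -21.  60.  -4. 116.  65.]
-52 0.557 0.05 [0.553 0.183 0.188] [2.8 7.5] [  1.  47. -25.  61.  -4. 116.  63.]
-52 0.567 0 [0.563 0.183 0.138] [1.7 4.6] [ -3.  52. -20.  59.  -4. 116.  65.]
-52 0.567 0.05 [0.563 0.183 0.188] [3.1 8.4] [  0.  47. -24.  60.  -4. 116.  63.]
```

Request:
drive_tool(offset=[[-0.016,-0.012,0],[-0.032,-0.025,0],[-0.048,-0.037,0],[-0.063,-0.049,0],[-0.063,-0.049,0]], angular=[[0,0,0],[0,0,0],[0,0,0],[0,0,0],[0,0,0]])

```text
time_s: 27.18
tool_pos: [0.5284, 0.1878, 0.1667]
tool_rot: [-89.9, 51.9, -1.6]
force: [-0.4, -0.1, -1.9]
grip_width: 0.0416
```

Run:
```python
from h import *
st()
o=telemetry.get_obs();d=o['tool_pos']-np.array([.528,.1872,.0857])
plan(np.array([.5505,.187,.09])+d,5,[.559,.183,.116],lift=.05,thf=-42)
```

```text
t 27.18 p [0.5284 0.1878 0.1667] jawyaw 88.34 tilt 38.11 x [ 0.617 -0.017 -0.787] F [-0.41 -0.12 -1.86] w 0.0416 q [-32.5  -9.9  -3.8 130.3  40.4  34.8  23.2]
th0 38.10842099932523 thf -42
pf [0.5509 0.1828 0.1374]
[[-0.0018, -0.002, -0.0004], [-0.0034, -0.0044, -0.0009], [-0.0047, -0.007, -0.0013], [-0.0056, -0.01, -0.0017], [-0.0061, -0.0132, -0.0022], [-0.0062, -0.0166, -0.0026], [-0.0059, -0.02, -0.003], [-0.0052, -0.0236, -0.0035], [-0.004, -0.0271, -0.0039], [-0.0023, -0.0305, -0.0043]]
[[0.0, 0.0, 0.14], [0.001, 0.0, 0.28], [0.001, 0.0, 0.419], [0.001, 0.0, 0.559], [0.001, 0.001, 0.699], [0.002, 0.001, 0.839], [0.002, 0.001, 0.979], [0.002, 0.001, 1.119], [0.002, 0.001, 1.258], [0.003, 0.001, 1.398]]
```

Request:
drive_tool(offset=[[-0.002,-0.002,0],[-0.0034,-0.0044,-0.001],[-0.005,-0.007,-0.001],[-0.0056,-0.01,-0.002],[-0.006,-0.013,-0.002],[-0.006,-0.0166,-0.0026],[-0.006,-0.02,-0.003],[-0.005,-0.0236,-0.0035],[-0.004,-0.027,-0.004],[-0.0023,-0.0305,-0.0043]], angular=[[0,0,0.14],[0,0,0.28],[0,0,0.42],[0,0,0.56],[0.001,0,0.7],[0.002,0,0.84],[0.002,0,0.98],[0.002,0,1.12],[0.002,0,1.26],[0.003,0,1.4]])

```text
time_s: 28.42
tool_pos: [0.5514, 0.1824, 0.1855]
tool_rot: [90.1, 47.6, 178.2]
force: [-0.0, -0.6, -2.6]
grip_width: 0.0415
```

Run:
```python
from h import *
st();snap('scene','s16');
a=cv2.imread('pics/s16.png')[60:260,180:420];cv2.imwrite('pics/s16z.png',cv2.resize(a,None,fx=3,fy=3,interpolation=cv2.INTER_CUBIC))
M=Rt(88.2,-42,-1.8);N=Rt(88.2,-46,-1.8)
go(([.551,.183,.188],M),([.552,.183,.165],M),([.553,.183,.140],N))
```

```text
t 28.43 p [0.5514 0.1824 0.1855] jawyaw 88.13 tilt 42.37 x [-0.674  0.021 -0.739] F [-0.01 -0.62 -2.6 ] w 0.0415 q [-20.5  43.3  11.1  63.1 -16.8 115.7  77. ]
off [-0.0065, 0.0067, 0.002] ang [-0.0066, -0.0023, -0.0187] rows 0.2
off [0.0096, -0.0097, 0.0021] ang [-0.0066, -0.0023, -0.0187] rows 0.4
off [0.0272, -0.0275, 0.0023] ang [-0.0066, -0.0021, 0.0511] rows 0.4
```

View pics/s16z.png

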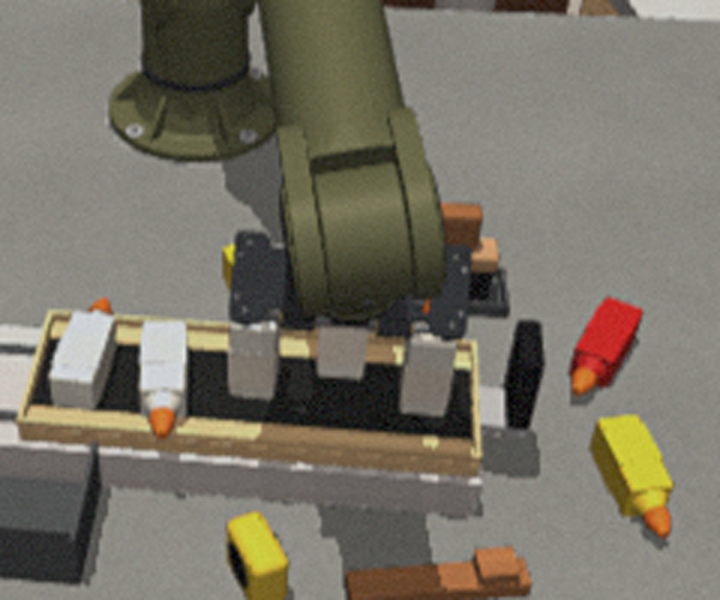

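Request:
drive_tool(offset=[[0.003,-0.003,0.002],[0.01,-0.01,0.002],[0.018,-0.018,0.002],[0.024,-0.024,0.002],[0.026,-0.026,0.002],[0.026,-0.026,0.002]], angular=[[-0.006,-0.002,0],[-0.006,-0.002,0.02],[-0.006,-0.002,0.035],[-0.006,-0.002,0.051],[-0.006,-0.002,0.051],[-0.006,-0.002,0.051]])

```text
time_s: 29.22
tool_pos: [0.5527, 0.1827, 0.1422]
tool_rot: [90.0, 44.0, 178.2]
force: [-0.7, 0.4, -1.7]
grip_width: 0.0418
```

Run:
```python
from h import *
st();snap('scene','s17');
a=cv2.imread('pics/s17.png')[100:240,240:400];cv2.imwrite('pics/s17z.png',cv2.resize(a,None,fx=4,fy=4,interpolation=cv2.INTER_CUBIC))
o=telemetry.get_obs();R0=R.from_euler('xyz',o['tool_rot'],degrees=True).as_matrix();print((R0.T@[0,0,-.003]).round(4))
```

```text
t 29.23 p [0.5527 0.1827 0.1422] jawyaw 88.18 tilt 45.97 x [-0.719  0.023 -0.695] F [-0.73  0.37 -1.7 ] w 0.0418 q [-19.5  48.   10.3  62.1 -17.4 115.6  77.7]
[ 0.0021 -0.0022  0.    ]
```

View pics/s17z.png

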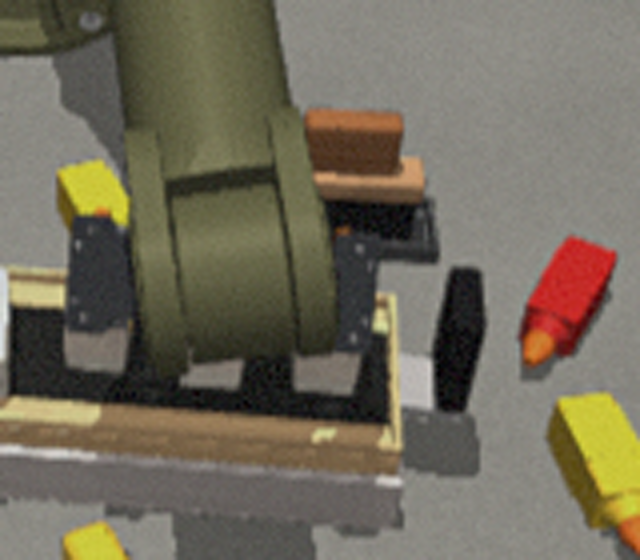

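Request:
drive_tool(offset=[[0.0012,-0.0012,0],[0.0021,-0.0022,0],[0.0028,-0.0029,0]], angular=[[0,0,0.01],[0,0,0.015],[0,0,0.015]])

```text
time_s: 29.65
tool_pos: [0.5531, 0.1828, 0.1401]
tool_rot: [89.9, 43.2, 178.2]
force: [2.4, -0.2, 8.0]
grip_width: 0.0415
```

Run:
```python
from h import *
st()
```

```text
t 29.65 p [0.5531 0.1828 0.1401] jawyaw 88.19 tilt 46.79 x [-0.729  0.024 -0.685] F [ 2.37 -0.2   7.96] w 0.0415 q [-19.   48.8   9.6  61.4 -17.3 116.2  77.5]
```

Run:
```python
from h import *
go(([.5535,.1828,.16],Rt(88.2,-44,-1.8)),([.556,.1828,.18],Rt(88.2,-41,-1.8)),([.558,.1828,.2],Rt(88.2,-38,-1.8)),([.56,.1828,.24],Rt(88.2,-30,-1.8)),([.56,.1828,.29],Rt(88.2,-22,-1.8)))
```

```text
off [-0.0139, 0.0142, 0.0] ang [0.0004, 0.0006, -0.0488] rows 0.3
off [-0.0294, 0.0271, 0.0001] ang [0.0004, 0.0006, -0.1011] rows 0.3
off [-0.0445, 0.0403, 0.0002] ang [0.0003, 0.0006, -0.1535] rows 0.3
off [-0.0734, 0.0681, 0.0003] ang [0.0003, 0.0007, -0.2931] rows 0.7
off [-0.1076, 0.1045, 0.0003] ang [0.0002, 0.0007, -0.4327] rows 0.8
```

Request:
drive_tool(offset=[[0,0,0],[0,0,0],[0,0,0],[-0.014,0.014,0],[-0.029,0.027,0],[-0.0445,0.04,0],[-0.073,0.068,0],[-0.108,0.1045,0],[-0.108,0.1045,0]], angular=[[0,0,0],[0,0,0],[0,0,0],[0,0,-0.05],[0,0,-0.1],[0,0,-0.153],[0,0,-0.293],[0,0,-0.433],[0,0,-0.433]], fingers=-0.25)

```text
time_s: 30.78
tool_pos: [0.5609, 0.1835, 0.2983]
tool_rot: [89.0, 68.7, 177.4]
force: [0.3, -0.1, -0.8]
grip_width: 0.0545
```

Run:
```python
from h import *
st();snap('scene','s18');snap('wrist','w18')
a=cv2.imread('pics/s18.png')[80:240,160:400];cv2.imwrite('pics/s18z.png',cv2.resize(a,None,fx=3.3,fy=3.3,interpolation=cv2.INTER_CUBIC))
```

```text
t 30.77 p [0.5609 0.1835 0.2983] jawyaw 88.29 tilt 21.26 x [-0.362  0.017 -0.932] F [ 0.3  -0.15 -0.77] w 0.0545 q [-24.3  25.7  11.7  69.  -11.  106.2  74.3]
```

View pics/s18z.png

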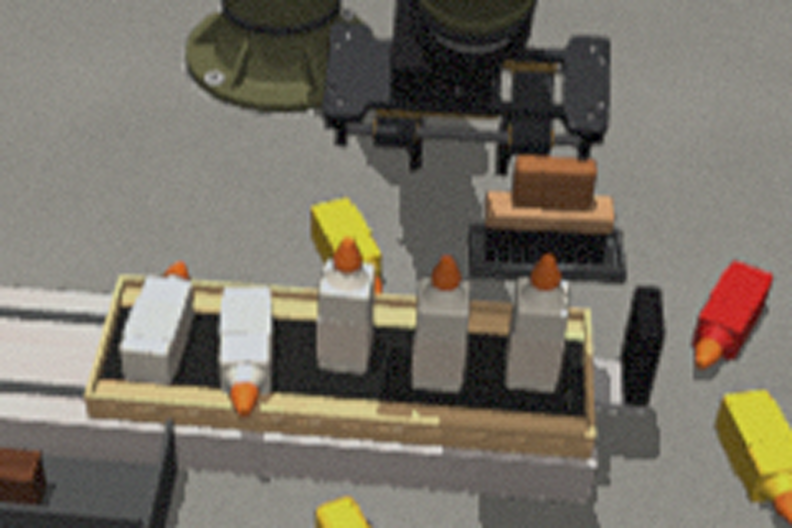

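View pics/w18.png

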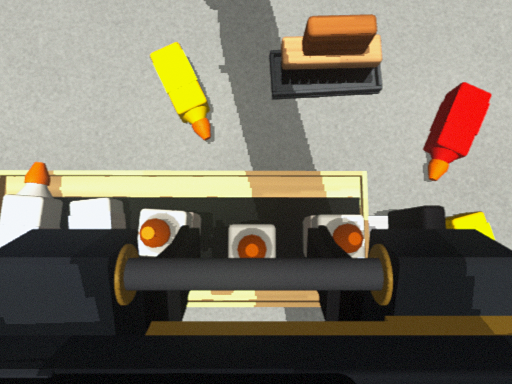

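Run:
```python
from h import *
from ik import *
q0=telemetry.get_obs()['qpos']
T=np.array([.578,.0219,.0856])
for th in (-38,-42):
  M=Rt(93.6,th,3.6);d=M[:,0]
  for k in (.1,.05,0):
    e,q=ik(T+[0,0,k],M,[q0]);print(th,k,np.round([e[0]*1e3,e[1]],2),q.round(0))
for th in (36,40,43,46):
  for x in (.556,.566):
    C=np.array([x,.0205,.116]);Mf=Rt(88.2,th,-1.8);a=np.radians(th);P=C+[-0.00,0,.029]+.011*Mf[:,0]
    for dz in (0,.05,.08):
      e,q=ik(P+[0,0,dz],Mf,[np.array([8,-12,-15,137,8,14,76.]),np.array([-20,-12,15,135,8,14,76.])]);print(th,x,dz,np.round([e[0]*1e3,e[1]],2),q.round(0))
M=Rt(93.6,-38,3.6);go(([.57,.1,.3],Rt(92,-22,2)),(T+[0,0,.12],Rt(93.6,-33,3.6)),(T+[0,0,.07],M),(T,M))
```

```text
-38 0.1 [0. 0.] [-12.  41.  13.  65.  -6. 113.  94.]
-38 0.05 [0. 0.] [-12.  43.  12.  68.  -6. 108.  94.]
-38 0 [0. 0.] [-12.  46.  12.  70.  -7. 104.  94.]
-42 0.1 [0.39 1.03] [ -9.  43.   7.  63.  -4. 116.  92.]
-42 0.05 [0. 0.] [-11.  46.  12.  64.  -6. 112.  94.]
-42 0 [0. 0.] [-11.  49.  12.  66.  -7. 108.  94.]
36 0.556 0 [0. 0.] [  9.  -9. -16. 132.   9.  21.  73.]
36 0.556 0.05 [0. 0.] [  7. -13. -14. 129.   5.  28.  77.]
36 0.556 0.08 [0. 0.] [  6. -15. -13. 127.   4.  32.  79.]
36 0.566 0 [0. 0.] [  9.  -8. -16. 131.  10.  21.  72.]
36 0.566 0.05 [0. 0.] [  7. -12. -14. 128.   5.  28.  77.]
36 0.566 0.08 [0. 0.] [  7. -14. -13. 126.   4.  32.  78.]
40 0.556 0 [0. 0.] [ 12. -11. -19. 135.  12.  15.  69.]
40 0.556 0.05 [0. 0.] [  8. -15. -15. 132.   6.  23.  75.]
40 0.556 0.08 [2.73 2.9 ] [  2. -15. -10. 128.   8.  31.  74.]
40 0.566 0 [0. 0.] [ 12.  -9. -20. 134.  14.  15.  68.]
40 0.566 0.05 [0. 0.] [  8. -14. -15. 131.   7.  23.  75.]
40 0.566 0.08 [0.63 0.6 ] [  3. -15. -10. 129.   8.  28.  74.]
43 0.556 0 [0. 0.] [ 16. -11. -24. 137.  15.  11.  66.]
43 0.556 0.05 [1.8  
[... 234 characters left out ...]
 [2.88 2.63] [  2. -15. -10. 129.  11.  26.  71.]
46 0.556 0 [0.47 0.88] [ 45. -15. -50. 138. -30.   8. 108.]
46 0.556 0.05 [4.27 2.84] [  1. -15. -11. 135.  22.  19.  59.]
46 0.556 0.08 [7.11 7.05] [ -0. -15. -10. 129.  18.  29.  63.]
46 0.566 0 [0.08 0.19] [ 15. -10. -23. 138.  35.   7.  45.]
46 0.566 0.05 [0.42 0.22] [  2. -15. -11. 136.  21.  15.  61.]
46 0.566 0.08 [5.21 4.53] [  1. -15. -10. 130.  17.  25.  65.]
off [-0.0126, -0.0084, -0.0823] ang [-0.0606, 0.0263, 0.0023] rows 1.3
off [0.071, -0.0532, -0.1603] ang [-0.0827, 0.045, 0.1941] rows 2.0
off [0.1174, -0.0718, -0.1604] ang [-0.0808, 0.0486, 0.2813] rows 0.8
off [0.1823, -0.0979, -0.1605] ang [-0.0808, 0.0486, 0.2813] rows 1.1
```

Run:
```python
from h import *
T=np.array([.578,.0219,.0856]);M=Rt(93.6,-42,3.6);T2=np.array([.5775,.0219,.0858])
go((T+[0,0,.07],Rt(93.6,-38,3.6)),(T2,M))
```

```text
off [0.1174, -0.0718, -0.1604] ang [-0.0808, 0.0486, 0.2813] rows 3.4
off [0.1823, -0.0973, -0.1605] ang [-0.0792, 0.0515, 0.3511] rows 1.1
```

Request:
drive_tool(offset=[[-0.012,-0.01,-0.06],[0.0,-0.02,-0.12],[0.04,-0.04,-0.16],[0.071,-0.0532,-0.1603],[0.1,-0.065,-0.1603],[0.117,-0.0718,-0.1604],[0.117,-0.0718,-0.1604]], angular=[[-0.06,0.026,0],[-0.07,0.03,0.05],[-0.08,0.045,0.12],[-0.083,0.045,0.194],[-0.081,0.0486,0.24],[-0.081,0.0486,0.281],[-0.081,0.0486,0.281]])

```text
time_s: 31.75
tool_pos: [0.5763, 0.0215, 0.151]
tool_rot: [90.0, 51.5, -176.4]
force: [-0.2, 0.6, -0.5]
grip_width: 0.0544
```

Run:
```python
from h import *
st();snap('wrist','w19')
M=Rt(93.6,-42,3.6);T2=np.array([.5775,.0219,.0858])
go((T2+[0,0,.03],M),(T2,M))
```

```text
t 31.75 p [0.5763 0.0215 0.151 ] jawyaw 93.57 tilt 38.53 x [-0.622 -0.039 -0.782] F [-0.23  0.61 -0.46] w 0.0544 q [-12.5  42.7  13.7  66.7  -6.8 110.   94.4]
off [0.0292, -0.0235, 0.0004] ang [-0.0006, -0.0, 0.0647] rows 0.6
off [0.0527, -0.0421, 0.0004] ang [-0.0006, -0.0, 0.0647] rows 0.5
```

View pics/w19.png

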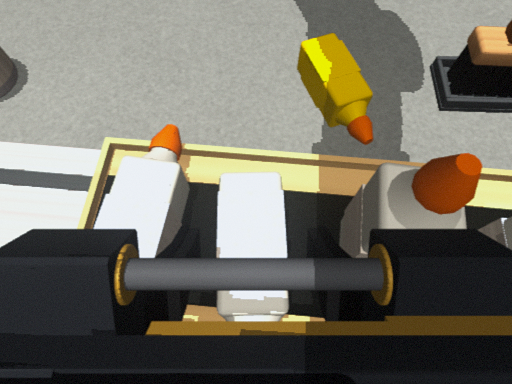

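Request:
drive_tool(offset=[[0.015,-0.012,0.0004],[0.029,-0.0235,0.0004],[0.043,-0.034,0.0004],[0.052,-0.042,0.0004],[0.0525,-0.042,0.0004]], angular=[[0,0,0.03],[0,0,0.065],[0,0,0.065],[0,0,0.065],[0,0,0.065]])

```text
time_s: 32.42
tool_pos: [0.5772, 0.0219, 0.0858]
tool_rot: [90.0, 47.9, -176.4]
force: [-0.3, 0.3, 0.4]
grip_width: 0.0544
```

Request:
drive_tool(offset=[[0,0,0],[0,0,0],[0,0,0],[0,0,0]], angular=[[0,0,0],[0,0,0],[0,0,0],[0,0,0]], fingers=1, squeeze=40)

```text
time_s: 32.92
tool_pos: [0.5776, 0.0218, 0.0868]
tool_rot: [90.1, 48.0, -176.4]
force: [0.9, 0.4, 3.9]
grip_width: 0.0417
```

Run:
```python
from h import *
st();o=telemetry.get_obs()
R0=R.from_euler('xyz',o['tool_rot'],degrees=True).as_matrix()
print((R0.T@[0,0,.08]).round(4))
```

```text
t 32.92 p [0.5776 0.0218 0.0868] jawyaw 93.57 tilt 41.99 x [-0.668 -0.042 -0.743] F [0.9  0.4  3.87] w 0.0417 q [-12.   48.8  13.2  65.9  -7.4 108.3  94.6]
[-0.0595  0.0535 -0.0001]
```

Request:
drive_tool(offset=[[-0.015,0.0134,0],[-0.03,0.027,0],[-0.045,0.04,0],[-0.053,0.047,0],[-0.053,0.047,0]], angular=[[0,0,0],[0,0,0],[0,0,0],[0,0,0],[0,0,0]])

```text
time_s: 33.55
tool_pos: [0.5787, 0.0218, 0.1586]
tool_rot: [90.1, 48.1, -176.4]
force: [0.1, -0.4, -2.2]
grip_width: 0.0418
```

Run:
```python
from h import *
st()
o=telemetry.get_obs();d=o['tool_pos']-np.array([.5776,.0218,.0868])
plan(np.array([.556,.0205,.09])+d,3.6,[.563,.0205,.116],lift=.045,thf=37)
```

```text
t 33.55 p [0.5787 0.0218 0.1586] jawyaw 93.58 tilt 41.86 x [-0.666 -0.042 -0.745] F [ 0.11 -0.4  -2.19] w 0.0418 q [-12.   45.3  13.6  63.1  -6.9 114.4  94.5]
th0 -41.72763288012915 thf 37
pf [0.5703 0.0202 0.1366]
[[-0.0027, 0.0013, -0.0002], [-0.0052, 0.003, -0.0004], [-0.0073, 0.0049, -0.0006], [-0.0091, 0.007, -0.0008], [-0.0105, 0.0093, -0.0009], [-0.0115, 0.0118, -0.001], [-0.0121, 0.0143, -0.0011], [-0.0123, 0.0168, -0.0011], [-0.0121, 0.0192, -0.0011], [-0.0115, 0.0216, -0.0011]]
[[0.01, -0.0, -0.138], [0.02, -0.001, -0.275], [0.03, -0.001, -0.413], [0.041, -0.002, -0.55], [0.051, -0.002, -0.688], [0.061, -0.003, -0.825], [0.071, -0.003, -0.963], [0.081, -0.004, -1.1], [0.091, -0.004, -1.238], [0.102, -0.005, -1.375]]
```

Request:
drive_tool(offset=[[-0.003,0.001,0],[-0.005,0.003,0],[-0.007,0.005,-0.0006],[-0.009,0.007,-0.0008],[-0.0105,0.009,-0.001],[-0.0115,0.012,-0.001],[-0.012,0.0143,-0.001],[-0.012,0.0168,-0.001],[-0.012,0.019,-0.001],[-0.0115,0.0216,-0.001]], angular=[[0.01,0,-0.138],[0.02,-0.001,-0.275],[0.03,-0.001,-0.413],[0.041,-0.002,-0.55],[0.051,-0.002,-0.688],[0.061,-0.003,-0.825],[0.071,-0.003,-0.963],[0.081,-0.004,-1.1],[0.091,-0.004,-1.238],[0.102,-0.005,-1.375]])

```text
time_s: 34.8
tool_pos: [0.569, 0.0203, 0.1808]
tool_rot: [-90.0, 52.9, -1.8]
force: [-0.2, -1.1, -1.7]
grip_width: 0.0418
```

Run:
```python
from h import *
st();snap('scene','s20')
a=cv2.imread('pics/s20.png')[80:240,160:400];cv2.imwrite('pics/s20z.png',cv2.resize(a,None,fx=3.3,fy=3.3,interpolation=cv2.INTER_CUBIC))
N=Rt(88.2,43,-1.8)
go(([.570,.0202,.165],Rt(88.2,40,-1.8)),([.570,.0202,.142],N))
```

```text
t 34.8 p [0.569  0.0203 0.1808] jawyaw 88.17 tilt 37.11 x [ 0.603 -0.019 -0.797] F [-0.2  -1.13 -1.71] w 0.0418 q [-18.4 -13.4   8.7 130.6  19.2  27.2  64.5]
off [0.0121, 0.0011, 0.0002] ang [0.0003, -0.0005, -0.0559] rows 0.3
off [0.0305, 0.0149, 0.0002] ang [0.0003, -0.0005, -0.1082] rows 0.4
```

View pics/s20z.png

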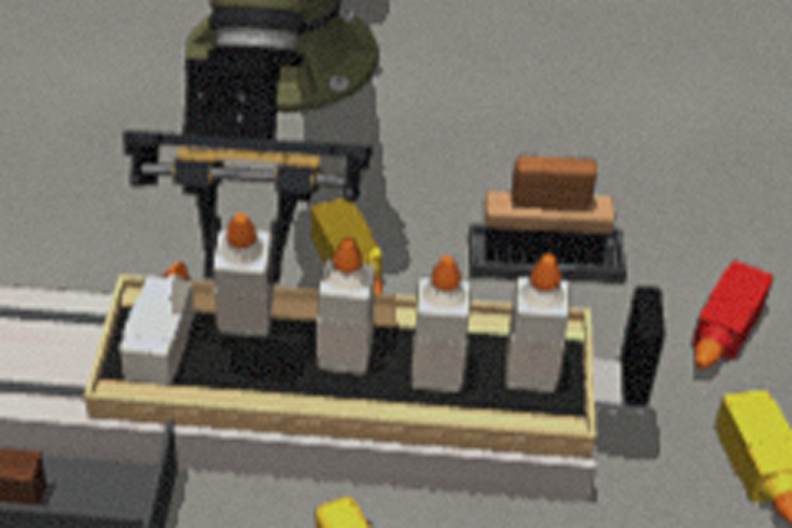

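Request:
drive_tool(offset=[[0.006,0.0,0],[0.012,0.001,0],[0.02,0.007,0],[0.026,0.012,0],[0.0295,0.014,0],[0.0305,0.015,0],[0.0305,0.015,0]], angular=[[0,0,-0.03],[0,0,-0.056],[0,0,-0.08],[0,0,-0.1],[0,0,-0.108],[0,0,-0.108],[0,0,-0.108]])

```text
time_s: 35.72
tool_pos: [0.5699, 0.0196, 0.1417]
tool_rot: [-90.1, 47.1, -1.9]
force: [-0.2, -0.3, -1.5]
grip_width: 0.0419
```

Run:
```python
from h import *
st()
o=telemetry.get_obs();R0=R.from_euler('xyz',o['tool_rot'],degrees=True).as_matrix();print((R0.T@[0,0,-.003]).round(4))
```

```text
t 35.73 p [0.5699 0.0196 0.1417] jawyaw 88.15 tilt 42.91 x [ 0.68  -0.023 -0.732] F [-0.23 -0.32 -1.48] w 0.0419 q [ -9.6 -11.   -0.  137.2  34.5  13.9  47.9]
[0.0022 0.002  0.    ]
```

Request:
drive_tool(offset=[[0.0008,0.0007,0],[0.0016,0.0014,0],[0.0024,0.0022,0]], angular=[[0,0,0],[0,0,0],[0,0,0]])

```text
time_s: 36.1
tool_pos: [0.5701, 0.0197, 0.1387]
tool_rot: [-90.1, 47.1, -1.9]
force: [0.1, 0.3, -0.3]
grip_width: 0.0418
```

Run:
```python
from h import *
st();snap('scene','s21')
a=cv2.imread('pics/s21.png')[80:240,160:400];cv2.imwrite('pics/s21z.png',cv2.resize(a,None,fx=3.3,fy=3.3,interpolation=cv2.INTER_CUBIC))
```

```text
t 36.1 p [0.5701 0.0197 0.1387] jawyaw 88.15 tilt 42.93 x [ 0.681 -0.023 -0.732] F [ 0.06  0.29 -0.33] w 0.0418 q [ -9.  -10.7  -0.5 137.4  35.4  13.4  46.9]
```

View pics/s21z.png

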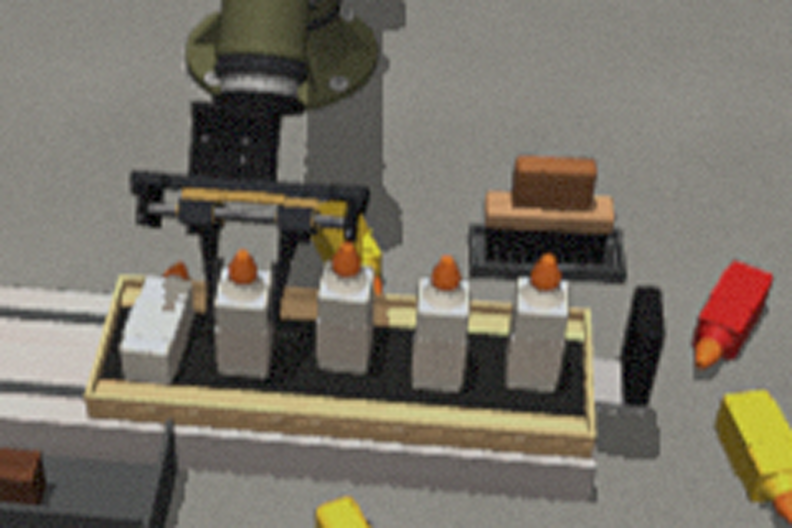

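Request:
drive_tool(offset=[[0.0006,0.0006,0],[0.0011,0.001,0],[0.0015,0.0014,0]], angular=[[0,0,0],[0,0,0],[0,0,0]])

```text
time_s: 36.52
tool_pos: [0.571, 0.0197, 0.1379]
tool_rot: [-90.1, 46.9, -1.9]
force: [-2.6, -0.8, 6.7]
grip_width: 0.0418
```

Run:
```python
from h import *
st()
go(([.568,.02,.16],Rt(88.2,42,-1.8)),([.567,.02,.18],Rt(88.2,38,-1.8)),([.565,.02,.21],Rt(88.2,33,-1.8)),([.565,.02,.25],Rt(88.2,24,-1.8)),([.565,.02,.3],Rt(88.2,15,-1.8)))
```

```text
t 36.52 p [0.571  0.0197 0.1379] jawyaw 88.15 tilt 43.06 x [ 0.682 -0.023 -0.731] F [-2.59 -0.75  6.73] w 0.0418 q [ -8.6 -10.5  -0.9 137.4  36.   13.   46.3]
off [-0.0182, -0.0129, 0.0002] ang [-0.0001, -0.0011, 0.0185] rows 0.4
off [-0.0335, -0.0258, 0.0001] ang [-0.0001, -0.0011, 0.0883] rows 0.4
off [-0.0568, -0.0449, 0.0001] ang [-0.0002, -0.0011, 0.1756] rows 0.5
off [-0.086, -0.0722, 0.0] ang [-0.0003, -0.0011, 0.3327] rows 0.8
off [-0.1225, -0.1063, -0.0] ang [-0.0003, -0.0011, 0.4898] rows 0.8
```

Request:
drive_tool(offset=[[0,0,0],[0,0,0],[0,0,0],[-0.018,-0.013,0],[-0.0335,-0.026,0],[-0.057,-0.045,0],[-0.086,-0.072,0],[-0.1225,-0.106,0],[-0.1225,-0.106,0]], angular=[[0,0,0],[0,0,0],[0,0,0],[0,0,0.018],[0,0,0.088],[0,0,0.175],[0,0,0.333],[0,0,0.49],[0,0,0.49]], fingers=-0.25)

```text
time_s: 37.65
tool_pos: [0.5696, 0.0204, 0.306]
tool_rot: [-89.9, 74.5, -1.8]
force: [0.4, 0.1, -0.7]
grip_width: 0.0544
```

Run:
```python
from h import *
from ik import *
st();snap('scene','s22');snap('wrist','w22')
a=cv2.imread('pics/s22.png')[80:240,160:400];cv2.imwrite('pics/s22z.png',cv2.resize(a,None,fx=3.3,fy=3.3,interpolation=cv2.INTER_CUBIC))
```

```text
t 37.65 p [0.5696 0.0204 0.306 ] jawyaw 88.13 tilt 15.48 x [ 0.267 -0.008 -0.964] F [ 0.39  0.11 -0.65] w 0.0544 q [-23.7  -5.3  16.5 101.9   4.2  67.9  80. ]
```

View pics/s22z.png

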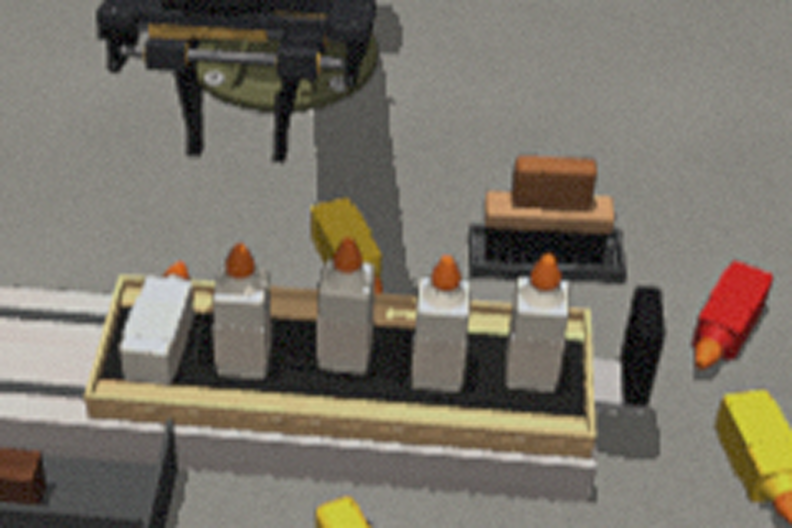

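View pics/w22.png

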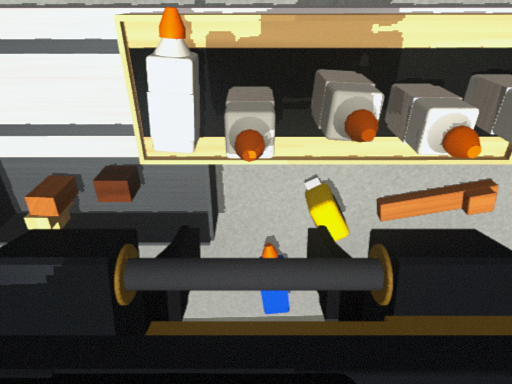

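Run:
```python
from h import *
P=[at('w22',u,v,.111)[:2] for u,v in [(148,56),(198,53),(153,150),(199,151)]];print(P,np.mean(P,0), 'noz',at('w22',172,12,.09))
```

```text
[array([ 0.5035, -0.0691]), array([ 0.5025, -0.0251]), array([ 0.5919, -0.0807]), array([ 0.5945, -0.0346])] [ 0.5481   -0.052375] noz [ 0.471  -0.0473  0.09  ]
```

Run:
```python
from h import *
from ik import *
q0=telemetry.get_obs()['qpos']
C=np.array([.548,-.0545]);b=np.radians(173.7)
for l in (.029,.02):
 G=np.r_[C+l*np.array([np.cos(b),np.sin(b)]),.097]
 for th in (32,36,40):
  M=Rt(83.7,th,-6.3);T=G+.011*M[:,0]
  for k in (.1,.05,0):
    e,q=ik(T+[0,0,k],M,[q0,np.array([0,-12,5,137,-10,14,104.]),np.array([-20,-10,15,132,20,20,70.])]);print(l,th,k,T.round(4),np.round([e[0]*1e3,e[1]],2),q.round(0))
```

```text
0.029 32 0.1 [ 0.525  -0.052   0.0877] [1.48 1.83] [ 13. -15. -10. 128.  -1.  37.  86.]
0.029 32 0.05 [ 0.525  -0.052   0.0877] [0. 0.] [-16. -15.  15. 134.  15.  29.  72.]
0.029 32 0 [ 0.525  -0.052   0.0877] [0. 0.] [-16.  -9.  16. 137.  16.  21.  71.]
0.029 36 0.1 [ 0.5256 -0.052   0.0881] [4.16 5.  ] [ 12. -15. -10. 129.  -0.  35.  86.]
0.029 36 0.05 [ 0.5256 -0.052   0.0881] [0. 0.] [ -5. -15.   5. 137.  13.  23.  73.]
0.029 36 0 [ 0.5256 -0.052   0.0881] [0. 0.] [ 50. -11. -46. 138. -23.  14. 106.]
0.029 40 0.1 [ 0.5262 -0.0521  0.0886] [6.97 8.11] [ 12. -15. -10. 129.   0.  34.  85.]
0.029 40 0.05 [ 0.5262 -0.0521  0.0886] [1.77 1.41] [ 13. -15. -12. 138.   1.  18.  83.]
0.029 40 0 [ 0.5262 -0.0521  0.0886] [1.67 3.27] [ 67. -15. -61. 138. -44.  16. 125.]
0.02 32 0.1 [ 0.5339 -0.0529  0.0877] [0. 0.] [ 10. -15.  -8. 129.   1.  34.  85.]
0.02 32 0.05 [ 0.5339 -0.0529  0.0877] [0. 0.] [-17. -13.  16. 133.  15.  28.  73.]
0.02 32 0 [ 0.5339 -0.0529  0.0877] [0. 0.] [-16.  -8.  17. 136.  15.  20.  71.]
0.02 36 0.1 [ 0.5345 -0.053   0.0881] [2.74 3.07] [ 13. -15. -10. 129.  -0.  33.  86.]
0.02 36 0.05 [ 0.5345 -0.053   0.0881] [0. 0.] [-14. -15.  13. 136.  18.  23.  69.]
0.02 36 0 [ 0.5345 -0.053   0.0881] [0. 0.] [ 10.  -8.  -9. 138.   9.  14.  77.]
0.02 40 0.1 [ 0.5351 -0.0531  0.0886] [5.65 6.09] [ 12. -15. -10. 130.   0.  31.  85.]
0.02 40 0.05 [ 0.5351 -0.0531  0.0886] [0. 0.] [ 22. -15. -19. 138.  -6.  16.  90.]
0.02 40 0 [ 0.5351 -0.0531  0.0886] [1.   1.93] [ 71. -15. -65. 138. -51.  15. 132.]
```

Run:
```python
from h import *
T=np.array([.5301,-.0526,.0878]);M=Rt(83.7,33,-6.3)
go(([.53,-.03,.26],Rt(86,18,-4)),(T+[0,0,.1],Rt(83.7,26,-6.3)),(T+[0,0,.06],M),(T,M))
```

```text
off [0.0295, 0.0427, -0.0511] ang [0.0363, 0.0095, -0.0523] rows 1.2
off [0.0995, 0.0606, -0.0736] ang [0.0733, 0.0261, -0.1918] rows 1.2
off [0.1381, 0.071, -0.0736] ang [0.0718, 0.0306, -0.3139] rows 0.7
off [0.1961, 0.0865, -0.0735] ang [0.0718, 0.0306, -0.3139] rows 1.0
```

Request:
drive_tool(offset=[[0.015,0.03,-0.04],[0.03,0.045,-0.072],[0.06,0.055,-0.0736],[0.0995,0.0606,-0.0736],[0.12,0.066,-0.0736],[0.138,0.071,-0.0736],[0.138,0.071,-0.0736]], angular=[[0.036,0.01,-0.05],[0.07,0.02,-0.08],[0.073,0.026,-0.13],[0.073,0.026,-0.192],[0.072,0.03,-0.25],[0.072,0.03,-0.314],[0.072,0.03,-0.314]])

```text
time_s: 38.62
tool_pos: [0.5254, -0.0525, 0.1428]
tool_rot: [-90.1, 57.5, -6.3]
force: [0.1, 0.4, -0.1]
grip_width: 0.0544
```

Run:
```python
from h import *
st();snap('wrist','w23')
T=np.array([.5301,-.0526,.0878]);M=Rt(83.7,33,-6.3)
go((T,M))
```

```text
t 38.62 p [ 0.5254 -0.0525  0.1428] jawyaw 83.73 tilt 32.54 x [ 0.535 -0.059 -0.843] F [ 0.1   0.41 -0.14] w 0.0544 q [-15.9 -15.1  15.  134.3  15.6  28.7  71.8]
off [0.0499, 0.0293, 0.0002] ang [0.0003, 0.0002, -0.0041] rows 0.9
```

View pics/w23.png

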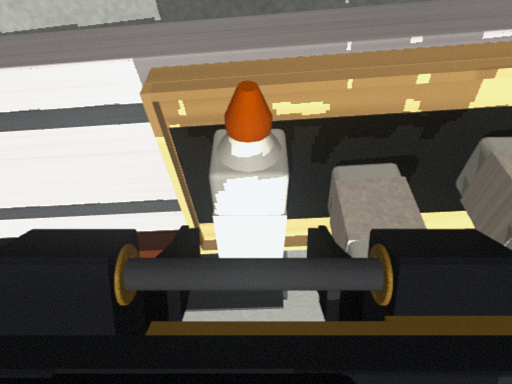

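Request:
drive_tool(offset=[[0.015,0.01,-0.0003],[0.03,0.02,-0.0005],[0.042,0.026,-0.0005],[0.049,0.029,-0.0005],[0.05,0.0293,-0.0005]], angular=[[0,0,-0.004],[0,0,-0.004],[0,0,-0.004],[0,0,-0.004],[0,0,-0.004]])

```text
time_s: 39.3
tool_pos: [0.5306, -0.0534, 0.088]
tool_rot: [-90.0, 57.0, -6.3]
force: [-0.8, -0.2, 0.4]
grip_width: 0.0542
```

Request:
drive_tool(offset=[[0,0,0],[0,0,0],[0,0,0],[0,0,0]], angular=[[0,0,0],[0,0,0],[0,0,0],[0,0,0]], fingers=1, squeeze=40)

```text
time_s: 39.8
tool_pos: [0.5311, -0.0536, 0.0888]
tool_rot: [-90.0, 56.9, -6.3]
force: [-3.2, -1.6, 5.3]
grip_width: 0.0416
```

Run:
```python
from h import *
st();o=telemetry.get_obs()
R0=R.from_euler('xyz',o['tool_rot'],degrees=True).as_matrix()
print((R0.T@[0,0,.08]).round(4))
```

```text
t 39.8 p [ 0.5311 -0.0536  0.0888] jawyaw 83.7 tilt 33.08 x [ 0.543 -0.06  -0.838] F [-3.17 -1.61  5.27] w 0.0416 q [-15.3  -8.8  15.5 137.2  16.7  19.1  70.2]
[-0.067  -0.0437 -0.    ]
```

Run:
```python
from h import *
o=telemetry.get_obs()
R0=R.from_euler('xyz',o['tool_rot'],degrees=True).as_matrix()
print((R0.T@[0,0,.04]).round(4),(R0.T@[0.02,0,.085]).round(4))
```

```text
[-0.0335 -0.0218 -0.    ] [-0.0604 -0.0631  0.0022]
```

Request:
drive_tool(offset=[[-0.016,-0.011,0],[-0.0335,-0.0218,0],[-0.047,-0.043,0.001],[-0.06,-0.063,0.002],[-0.06,-0.063,0.002]], angular=[[0,0,0],[0,0,0.03],[0,0,0.08],[0,0,0.14],[0,0,0.14]])

```text
time_s: 40.42
tool_pos: [0.5533, -0.0535, 0.1752]
tool_rot: [-89.9, 64.7, -6.2]
force: [0.2, -0.0, -3.6]
grip_width: 0.0414
```

Run:
```python
from h import *
st()
o=telemetry.get_obs();p=o['tool_pos'];R1=R.from_euler('xyz',o['tool_rot'],degrees=True).as_matrix()
R0=Rt(83.7,33.1,-6.3);rel=R0.T@(np.array([.548,-.0545,.09])-np.array([.5311,-.0536,.0888]))
C=p+R1@rel;print(C)
pf,Mf=plan(C,-6.3,[.552,-.056,.116],lift=.045,thf=-42)
# contact pose at -47
M=Rt(88.2,-47,-1.8)
print('low -47',np.array([.552,-.056,.116])-M@rel)
```

```text
t 40.42 p [ 0.5533 -0.0535  0.1752] jawyaw 83.71 tilt 25.26 x [ 0.424 -0.046 -0.904] F [ 0.2  -0.01 -3.57] w 0.0414 q [-18.8  -9.5  18.7 123.1   8.5  41.   78.9]
[ 0.57017446 -0.05441765  0.17412727]
th0 25.19240927586549 thf -42
pf [ 0.5465 -0.0568  0.132 ]
[[-0.0013, 0.0011, -0.0005], [-0.0024, 0.002, -0.0009], [-0.0033, 0.0028, -0.0014], [-0.0041, 0.0034, -0.0018], [-0.0047, 0.0038, -0.0022], [-0.0051, 0.0042, -0.0026], [-0.0052, 0.0044, -0.003], [-0.0052, 0.0047, -0.0033], [-0.0049, 0.0048, -0.0037], [-0.0043, 0.005, -0.004]]
[[-0.008, 0.001, 0.117], [-0.016, 0.003, 0.235], [-0.025, 0.004, 0.352], [-0.033, 0.005, 0.469], [-0.041, 0.006, 0.587], [-0.049, 0.008, 0.704], [-0.057, 0.009, 0.821], [-0.066, 0.01, 0.939], [-0.074, 0.011, 1.056], [-0.082, 0.013, 1.173]]
low -47 [ 0.5478847  -0.05683109  0.13243878]
```

Request:
drive_tool(offset=[[-0.001,0.001,-0.0005],[-0.0024,0.002,-0.001],[-0.003,0.003,-0.0014],[-0.004,0.0034,-0.0018],[-0.005,0.004,-0.002],[-0.005,0.004,-0.0026],[-0.005,0.0044,-0.003],[-0.005,0.0047,-0.003],[-0.005,0.005,-0.0037],[-0.0043,0.005,-0.004]], angular=[[-0.008,0.001,0.117],[-0.016,0.003,0.235],[-0.025,0.004,0.352],[-0.033,0.005,0.469],[-0.041,0.006,0.587],[-0.049,0.008,0.704],[-0.057,0.009,0.821],[-0.066,0.01,0.939],[-0.074,0.011,1.056],[-0.082,0.013,1.173]])

```text
time_s: 41.68
tool_pos: [0.5457, -0.057, 0.1747]
tool_rot: [90.1, 47.8, 178.2]
force: [-0.0, 0.4, -3.3]
grip_width: 0.0417
```

Run:
```python
from h import *
st();snap('scene','s24')
a=cv2.imread('pics/s24.png')[80:240,160:400];cv2.imwrite('pics/s24z.png',cv2.resize(a,None,fx=3.3,fy=3.3,interpolation=cv2.INTER_CUBIC))
go(([.547,-.0568,.16],Rt(88.2,-44,-1.8)),([.548,-.0568,.138],Rt(88.2,-47.5,-1.8)))
```

```text
t 41.67 p [ 0.5457 -0.057   0.1747] jawyaw 88.17 tilt 42.25 x [-0.672  0.021 -0.74 ] F [-0.03  0.45 -3.29] w 0.0417 q [-10.6  42.   22.4  68.8  -8.5 113.8  99.9]
off [0.0065, -0.0082, 0.0] ang [-0.0007, -0.0013, 0.0214] rows 0.2
off [0.0219, -0.0239, 0.0001] ang [-0.0007, -0.0013, 0.0825] rows 0.4
```

View pics/s24z.png

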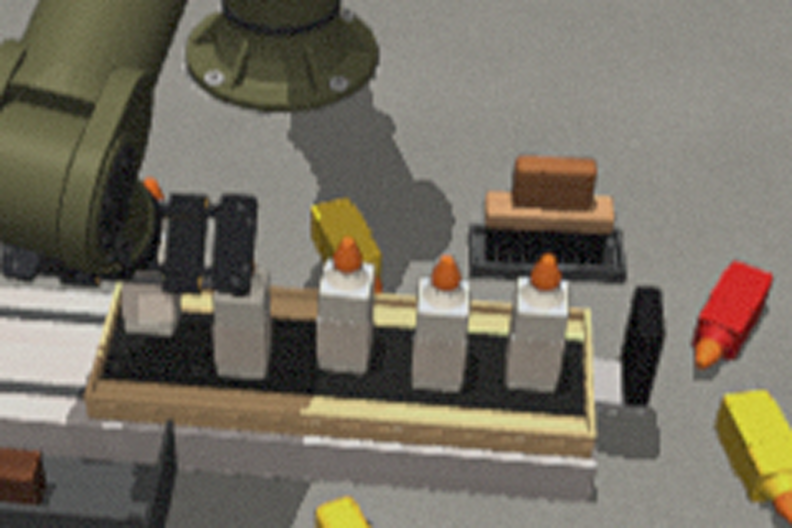

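Run:
```python
from h import *
go(([.551,-.0568,.16],Rt(88.2,-43,-1.8)),([.554,-.0568,.139],Rt(88.2,-46,-1.8)))
```

```text
off [0.0038, -0.0111, 0.0001] ang [-0.0007, -0.0013, 0.004] rows 0.2
off [0.0171, -0.0276, 0.0003] ang [-0.0007, -0.0013, 0.0563] rows 0.3
```

Request:
drive_tool(offset=[[0.002,-0.006,0],[0.004,-0.011,0],[0.009,-0.017,0],[0.013,-0.023,0],[0.0171,-0.0276,0],[0.0171,-0.0276,0]], angular=[[0,0,0],[0,0,0.004],[0,0,0.025],[0,0,0.045],[0,0,0.056],[0,0,0.056]])

```text
time_s: 42.48
tool_pos: [0.5539, -0.057, 0.1383]
tool_rot: [90.1, 43.9, 178.3]
force: [-0.8, -0.4, -2.9]
grip_width: 0.0418
```

Run:
```python
from h import *
st()
o=telemetry.get_obs();R0=R.from_euler('xyz',o['tool_rot'],degrees=True).as_matrix();print((R0.T@[0,0,-.003]).round(4))
snap('scene','s25')
a=cv2.imread('pics/s25.png')[80:240,160:400];cv2.imwrite('pics/s25z.png',cv2.resize(a,None,fx=3.3,fy=3.3,interpolation=cv2.INTER_CUBIC))
```

```text
t 42.48 p [ 0.5539 -0.057   0.1383] jawyaw 88.23 tilt 46.05 x [-0.72   0.021 -0.694] F [-0.77 -0.43 -2.86] w 0.0418 q [ -9.5  47.6  21.7  65.8  -9.1 115.  100.1]
[ 0.0021 -0.0022  0.    ]
```

View pics/s25z.png

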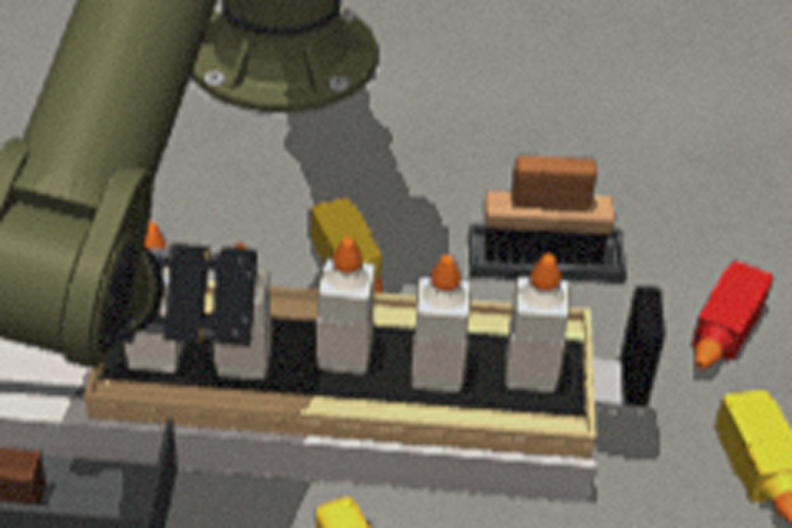

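Lower step by step until contact.

Request:
drive_tool(offset=[[0.0011,-0.0011,0],[0.0021,-0.0022,0],[0.0021,-0.0022,0]], angular=[[0,0,0],[0,0,0],[0,0,0]])

```text
time_s: 42.9
tool_pos: [0.5542, -0.0572, 0.1373]
tool_rot: [90.1, 44.0, 178.3]
force: [2.0, -0.5, 5.9]
grip_width: 0.0413
```

Request:
drive_tool(offset=[[0.0007,-0.0007,0],[0.0011,-0.0011,0]], angular=[[0,0,0],[0,0,0]])

```text
time_s: 43.15
tool_pos: [0.5542, -0.0572, 0.1373]
tool_rot: [90.1, 44.0, 178.3]
force: [2.3, -0.2, 8.5]
grip_width: 0.0417
```

Request:
drive_tool(offset=[[0,0,0],[0.001,-0.001,0],[0.002,-0.002,0],[0.003,-0.003,0],[0.0035,-0.0035,0]], angular=[[0,0,0],[0,0,0],[0,0,0],[0,0,0],[0,0,0]], squeeze=4)

```text
time_s: 43.78
tool_pos: [0.554, -0.0575, 0.1329]
tool_rot: [90.2, 44.0, 178.3]
force: [1.6, -0.9, 5.6]
grip_width: 0.0419
```

Run:
```python
from h import *
st()
go(([.5555,-.0568,.16],Rt(88.2,-44,-1.8)),([.557,-.0568,.18],Rt(88.2,-41,-1.8)),([.559,-.0568,.2],Rt(88.2,-38,-1.8)),([.56,-.0568,.24],Rt(88.2,-30,-1.8)),([.56,-.0568,.29],Rt(88.2,-22,-1.8)))
```

```text
t 43.77 p [ 0.554  -0.0575  0.1329] jawyaw 88.19 tilt 46.0 x [-0.719  0.021 -0.695] F [ 1.61 -0.88  5.62] w 0.0419 q [ -9.5  47.9  21.6  66.   -9.2 114.5 100. ]
off [-0.0199, 0.0185, 0.0007] ang [-0.0017, -0.0015, -0.0348] rows 0.4
off [-0.0349, 0.0318, 0.0007] ang [-0.0016, -0.0016, -0.0872] rows 0.3
off [-0.0502, 0.0448, 0.0007] ang [-0.0016, -0.0016, -0.1396] rows 0.3
off [-0.0787, 0.0729, 0.0007] ang [-0.0015, -0.0017, -0.2792] rows 0.7
off [-0.1135, 0.1088, 0.0005] ang [-0.0014, -0.0018, -0.4188] rows 0.8
```

Went down (either pivoted flat). Release and rise.

Request:
drive_tool(offset=[[0,0,0],[0,0,0],[0,0,0],[-0.02,0.0185,0],[-0.035,0.032,0],[-0.05,0.045,0],[-0.079,0.073,0],[-0.1135,0.109,0],[-0.1135,0.109,0]], angular=[[0,0,0],[0,0,0],[0,0,0],[0,0,-0.035],[0,0,-0.087],[0,0,-0.14],[0,0,-0.28],[0,0,-0.42],[0,0,-0.42]], fingers=-0.25)

```text
time_s: 44.9
tool_pos: [0.5607, -0.0585, 0.2975]
tool_rot: [90.2, 68.8, 178.3]
force: [0.5, -0.2, -1.2]
grip_width: 0.0546
```

Run:
```python
from h import *
st();snap('scene','s26');snap('wrist','w26')
a=cv2.imread('pics/s26.png')[80:260,80:400];cv2.imwrite('pics/s26z.png',cv2.resize(a,None,fx=2.5,fy=2.5,interpolation=cv2.INTER_CUBIC))
```

```text
t 44.9 p [ 0.5607 -0.0585  0.2975] jawyaw 88.14 tilt 21.15 x [-0.361  0.01  -0.933] F [ 0.52 -0.16 -1.19] w 0.0546 q [-14.   23.9  24.2  73.1  -6.8 105.9  97.7]
```

View pics/s26z.png

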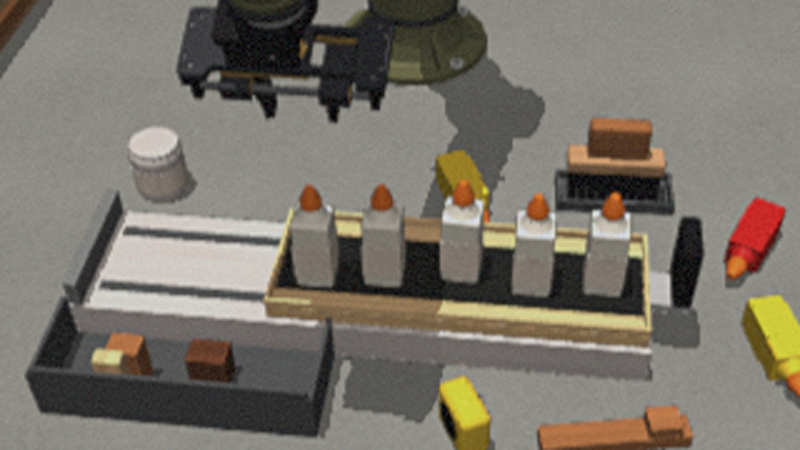

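View pics/w26.png

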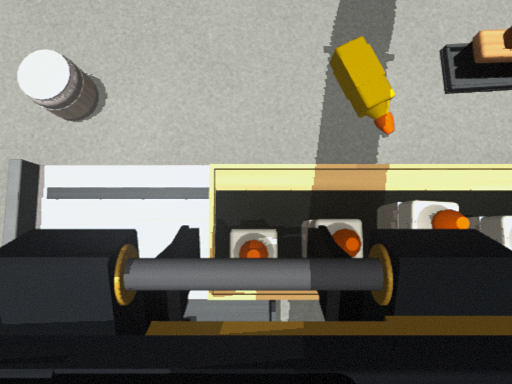

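Run:
```python
from h import *
Z=lambda u,v,h: at('s26',80+u/2.5,80+v/2.5,h)
e=np.radians(-1.8);ex=np.array([np.cos(e),np.sin(e)]);ey=np.array([-np.sin(e),np.cos(e)])
for n,(u,v,w) in dict(b5=(295,336,285),b4=(363,403,286),g5=(442,482,281),b2=(513,552,294),b1=(586,627,294)).items():
  a=(Z(u,w,.069)+Z(v,w,.069))[:2]/2; q=a-[.552,.102];print(n,a.round(4),'front local x',(q@ex).round(4),'y',(q@ey).round(4))
print(Z(648,237,.079),Z(292,212,.079), Z(650,322,.079),Z(268,300,.079))
```

```text
b5 [ 0.5852 -0.0574] front local x 0.0382 y -0.1583
b4 [0.5811 0.0181] front local x 0.0317 y -0.0829
g5 [0.5667 0.1058] front local x 0.0146 y 0.0043
b2 [0.5809 0.1849] front local x 0.0262 y 0.0838
b1 [0.5747 0.2668] front local x 0.0175 y 0.1654
[0.49   0.3161 0.079 ] [ 0.4782 -0.1005  0.079 ] [0.6222 0.3102 0.079 ] [ 0.621  -0.1038  0.079 ]
```

Run:
```python
from h import *
z=lambda u,v,h: at('top0',u/2.6+110,v/2.6+130,h)
print('yellow',[z(u,v,.042) for u,v in [(38,170),(72,152),(88,225),(52,232),(50,130)]])
go(([.56,.0,.32],Rt(65)),([.56,.15,.32],Rt(30)),([.56,.395,.3],Rt(-1.8)))
```

```text
yellow [array([0.6061, 0.482 , 0.042 ]), array([0.6256, 0.443 , 0.042 ]), array([0.5389, 0.4228, 0.042 ]), array([0.5329, 0.4638, 0.042 ]), array([0.6533, 0.4693, 0.042 ])]
off [-0.0261, 0.0122, 0.0572] ang [0.3998, -0.0785, -0.3749] rows 3.0
off [-0.0246, 0.0167, 0.2071] ang [1.0028, -0.1945, -0.3462] rows 3.3
off [-0.0035, 0.0165, 0.452] ang [1.5499, -0.2996, -0.2973] rows 3.9
```

Request:
drive_tool(offset=[[-0.02,0.01,0.02],[-0.026,0.012,0.04],[-0.026,0.012,0.06],[-0.026,0.014,0.11],[-0.025,0.016,0.16],[-0.025,0.017,0.207],[-0.02,0.017,0.27],[-0.015,0.017,0.33],[-0.01,0.0165,0.39],[-0.0035,0.0165,0.452]], angular=[[0.15,-0.03,-0.13],[0.28,-0.05,-0.26],[0.4,-0.078,-0.375],[0.58,-0.11,-0.37],[0.75,-0.15,-0.36],[0.92,-0.18,-0.35],[1.08,-0.21,-0.34],[1.24,-0.24,-0.33],[1.4,-0.27,-0.31],[1.55,-0.3,-0.297]], fingers=1, squeeze=20)

```text
time_s: 46.25
tool_pos: [0.5597, 0.3965, 0.2966]
tool_rot: [-135.9, 89.7, -138.1]
force: [1.0, 0.1, 0.9]
grip_width: 0.0002
```

Run:
```python
from h import *
st();snap('top','t27');snap('wrist','w27')
a=cv2.imread('pics/t27.png')[130:310,110:410];cv2.imwrite('pics/t27z.png',cv2.resize(a,None,fx=2.6,fy=2.6,interpolation=cv2.INTER_CUBIC))
go(([.558,.388,.22],Rt(-1.8)),([.558,.388,.115],Rt(-1.8)))
```

```text
t 46.25 p [0.5597 0.3965 0.2966] jawyaw -2.13 tilt 0.26 x [-0.003 -0.003 -1.   ] F [1.04 0.14 0.89] w 0.0002 q [-49.5  22.3  17.1  71.6  -6.4  87.3 -35.5]
off [0.0732, -0.0166, 0.0042] ang [0.0102, -0.0093, 0.0012] rows 1.2
off [0.1782, -0.0165, 0.0052] ang [0.0102, -0.0093, 0.0012] rows 1.7
```

View pics/t27z.png

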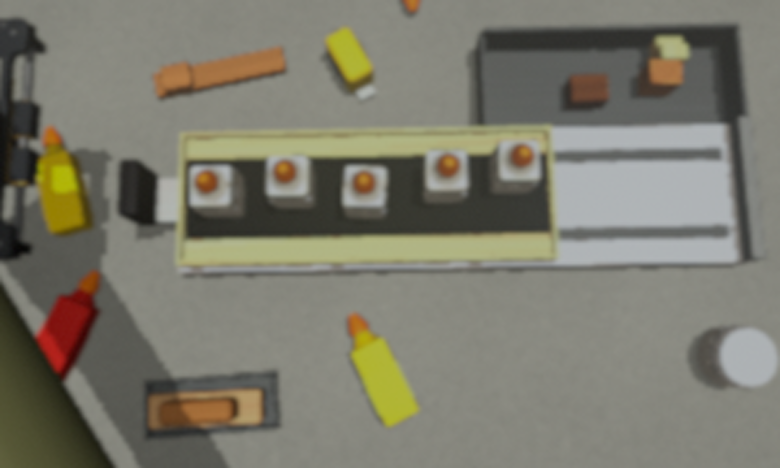

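View pics/w27.png

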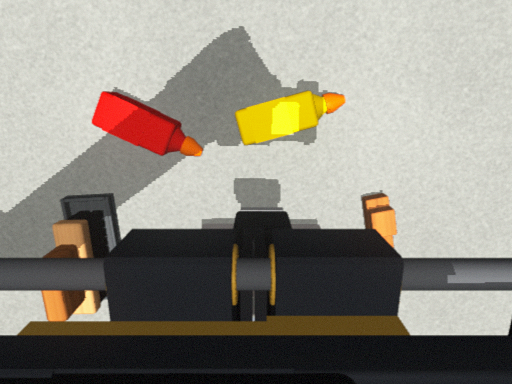

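Run:
```python
from h import *
Z=lambda u,v,h: at('t27',110+u/2.6,130+v/2.6,h)
e=np.radians(-1.8);ex=np.array([np.cos(e),np.sin(e)]);ey=np.array([-np.sin(e),np.cos(e)])
for n,(u,v) in dict(b1=(206,181),b2=(284,171),g5=(364,181),b4=(449,166),b5=(523,154)).items():
  a=Z(u,v,.195)[:2]; q=a-[.552,.102];print(n,a.round(4),'lx',(q@ex).round(4),'ly',(q@ey).round(4))
# body tops far edge
for n,(u,v,w) in dict(b1=(190,237,167),b2=(267,310,156),g5=(343,387,166),b4=(426,468,152),b5=(498,540,142)).items():
  a=(Z(u,w,.161)+Z(v,w,.161))[:2]/2;q=a-[.552,.102];print(n,'far top edge lx',(q@ex).round(4))
```

```text
b1 [0.5543 0.2574] lx -0.0026 ly 0.1554
b2 [0.5605 0.1804] lx 0.006 ly 0.0786
g5 [0.5465 0.1019] lx -0.0055 ly -0.0003
b4 [0.5574 0.0174] lx 0.0081 ly -0.0844
b5 [ 0.5658 -0.0566] lx 0.0188 ly -0.1581
b1 far top edge lx 0.0181
b2 far top edge lx 0.0283
g5 far top edge lx 0.0163
b4 far top edge lx 0.0294
b5 far top edge lx 0.0385
```

Request:
drive_tool(offset=[[0.04,-0.0095,0.004],[0.0732,-0.0095,0.0042],[0.12,-0.0095,0.005],[0.16,-0.0095,0.005],[0.1782,-0.0095,0.0052],[0.1782,-0.0095,0.0052]], angular=[[0.01,-0.009,0],[0.01,-0.009,0],[0.01,-0.009,0],[0.01,-0.009,0],[0.01,-0.009,0],[0.01,-0.009,0]])

```text
time_s: 47.1
tool_pos: [0.5571, 0.3942, 0.1124]
tool_rot: [-131.4, 89.7, -133.2]
force: [0.6, 0.2, 0.5]
grip_width: 0.0006
```

Request:
drive_tool(offset=[[0,-0.004,0],[0,-0.008,0],[0,-0.012,0],[0,-0.016,0],[0,-0.02,0],[0,-0.024,0],[0,-0.028,0],[0,-0.032,0],[0,-0.036,0],[0,-0.04,0]], angular=[[0,0,0],[0,0,0],[0,0,0],[0,0,0],[0,0,0],[0,0,0],[0,0,0],[0,0,0],[0,0,0],[0,0,0]])

```text
time_s: 48.35
tool_pos: [0.5558, 0.3542, 0.1126]
tool_rot: [-132.7, 89.7, -134.5]
force: [1.1, 2.4, -1.3]
grip_width: 0.0007
```

Run:
```python
from h import *
st();snap('scene','s28')
a=cv2.imread('pics/s28.png')[80:260,80:400];cv2.imwrite('pics/s28z.png',cv2.resize(a,None,fx=2.5,fy=2.5,interpolation=cv2.INTER_CUBIC))
```

```text
t 48.35 p [0.5558 0.3542 0.1126] jawyaw -1.76 tilt 0.32 x [-0.004 -0.004 -1.   ] F [ 1.07  2.44 -1.33] w 0.0007 q [-47.6  24.4  16.5  90.   -7.3  66.9 -31.4]
```

View pics/s28z.png

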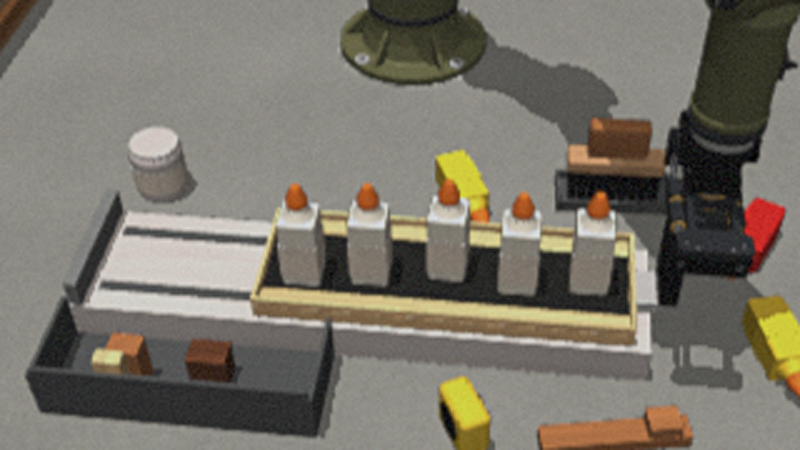

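Request:
drive_tool(offset=[[0,-0.004,0],[0,-0.009,0],[0,-0.015,0],[0,-0.021,0],[0,-0.027,0],[0,-0.033,0],[0,-0.039,0],[0,-0.045,0],[0,-0.051,0],[0,-0.057,0]], angular=[[0,0,0],[0,0,0],[0,0,0],[0,0,0],[0,0,0],[0,0,0],[0,0,0],[0,0,0],[0,0,0],[0,0,0]])

```text
time_s: 49.65
tool_pos: [0.554, 0.2957, 0.1129]
tool_rot: [-130.2, 89.6, -132.1]
force: [1.1, 3.7, -2.4]
grip_width: 0.0005
```

Request:
drive_tool(offset=[[0,-0.006,0],[0,-0.012,0],[0,-0.018,0],[0,-0.024,0],[0,-0.03,0],[0,-0.036,0],[0,-0.042,0],[0,-0.048,0],[0,-0.054,0],[0,-0.06,0]], angular=[[0,0,0],[0,0,0],[0,0,0],[0,0,0],[0,0,0],[0,0,0],[0,0,0],[0,0,0],[0,0,0],[0,0,0]])

```text
time_s: 50.9
tool_pos: [0.5519, 0.2354, 0.1132]
tool_rot: [-131.6, 89.6, -133.4]
force: [0.7, 3.4, -2.5]
grip_width: 0.0001
```

Request:
drive_tool(offset=[[0,-0.006,0],[0,-0.012,0],[0,-0.018,0],[0,-0.024,0],[0,-0.03,0],[0,-0.036,0],[0,-0.041,0],[0,-0.045,0],[0,-0.048,0],[0,-0.05,0]], angular=[[0,0,0],[0,0,0],[0,0,0],[0,0,0],[0,0,0],[0,0,0],[0,0,0],[0,0,0],[0,0,0],[0,0,0]])

```text
time_s: 52.15
tool_pos: [0.5503, 0.1852, 0.1134]
tool_rot: [-132.2, 89.6, -134.0]
force: [-0.4, 3.9, -2.1]
grip_width: 0.0002
```

Run:
```python
from h import *
st();snap('scene','s29')
a=cv2.imread('pics/s29.png')[80:260,80:400];cv2.imwrite('pics/s29z.png',cv2.resize(a,None,fx=2.5,fy=2.5,interpolation=cv2.INTER_CUBIC))
```

```text
t 52.15 p [0.5503 0.1852 0.1134] jawyaw -1.81 tilt 0.41 x [-0.005 -0.005 -1.   ] F [-0.38  3.86 -2.07] w 0.0002 q [-39.   15.6  20.6 101.8  -5.8  64.1 -18.4]
```

View pics/s29z.png

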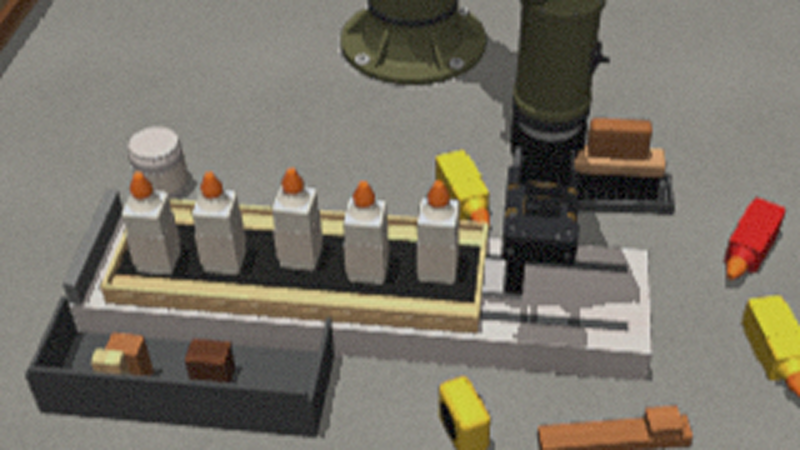

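Request:
drive_tool(offset=[[0,-0.0025,0],[0,-0.005,0],[0,-0.0075,0],[0,-0.01,0],[0,-0.0125,0],[0,-0.015,0],[0,-0.017,0],[0,-0.0185,0],[0,-0.02,0]], angular=[[0,0,0],[0,0,0],[0,0,0],[0,0,0],[0,0,0],[0,0,0],[0,0,0],[0,0,0],[0,0,0]])

```text
time_s: 53.32
tool_pos: [0.5496, 0.1649, 0.1136]
tool_rot: [-131.7, 89.6, -133.5]
force: [0.1, 2.1, -1.8]
grip_width: 0.0007
```

Request:
drive_tool(offset=[[0,-0.001,0],[0,-0.002,0],[0,-0.003,0],[0,-0.004,0],[0,-0.005,0],[0,-0.006,0]], angular=[[0,0,0],[0,0,0],[0,0,0],[0,0,0],[0,0,0],[0,0,0]])

```text
time_s: 54.08
tool_pos: [0.5495, 0.1595, 0.1136]
tool_rot: [-136.5, 89.6, -138.3]
force: [1.4, 5.8, -4.2]
grip_width: 0.0009
```

Request:
drive_tool(offset=[[0,-0.001,0],[0,-0.002,0],[0,-0.002,0]], angular=[[0,0,0],[0,0,0],[0,0,0]])

```text
time_s: 54.45
tool_pos: [0.5495, 0.1595, 0.1136]
tool_rot: [-153.3, 89.7, -155.0]
force: [1.8, 6.4, -4.1]
grip_width: 0.0007
```

Request:
drive_tool(offset=[[0,-0.001,0],[0,-0.002,0],[0,-0.002,0]], angular=[[0,0,0],[0,0,0],[0,0,0]])

```text
time_s: 54.82
tool_pos: [0.5494, 0.1596, 0.1137]
tool_rot: [173.9, 89.8, 172.2]
force: [0.7, 8.1, -3.9]
grip_width: 0.0003
```

Request:
drive_tool(offset=[[0,-0.003,0],[0,-0.005,0],[0,-0.007,0],[0,-0.007,0]], angular=[[0,0,0],[0,0,0],[0,0,0],[0,0,0]])

```text
time_s: 55.32
tool_pos: [0.5495, 0.1597, 0.1138]
tool_rot: [97.7, 89.5, 96.3]
force: [3.5, 15.9, -7.4]
grip_width: 0.0003
```

Run:
```python
from h import *
st();snap('scene','s30')
a=cv2.imread('pics/s30.png')[80:260,80:400];cv2.imwrite('pics/s30z.png',cv2.resize(a,None,fx=2.5,fy=2.5,interpolation=cv2.INTER_CUBIC))
```

```text
t 55.33 p [0.5495 0.1597 0.1138] jawyaw -1.41 tilt 0.51 x [-0.001  0.009 -1.   ] F [ 3.45 15.85 -7.36] w 0.0003 q [-37.1  14.2  21.3 103.4  -6.3  63.4 -15. ]
```

View pics/s30z.png

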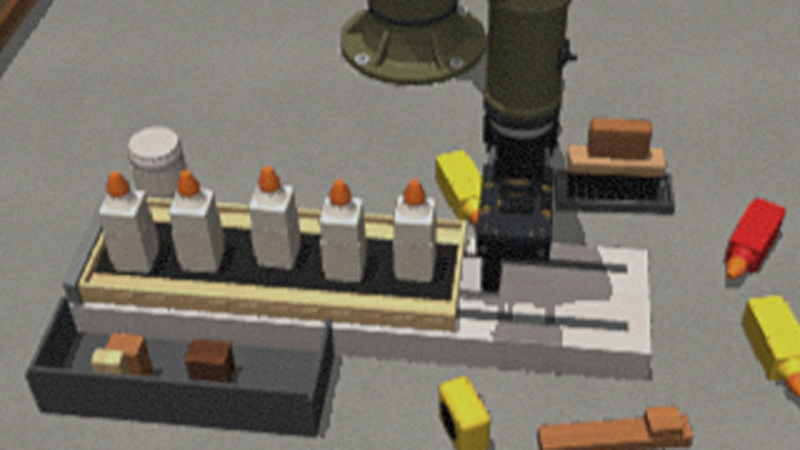

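Request:
drive_tool(offset=[[0,0.004,0],[0,0.01,0],[0,0.02,0],[0,0.035,0],[-0.03,0.05,0],[-0.08,0.06,0],[-0.13,0.06,0],[-0.18,0.06,0]], angular=[[0,0,0],[0,0,0],[0,0,0],[0,0,0],[0,0,0],[0,0,0],[0,0,0],[0,0,0]])

```text
time_s: 56.38
tool_pos: [0.5508, 0.219, 0.296]
tool_rot: [97.1, 89.5, 95.8]
force: [0.6, -0.3, -0.4]
grip_width: 0.0008
```

Run:
```python
from h import *
st();snap('scene','s31');snap('top','t31')
a=cv2.imread('pics/s31.png')[80:260,80:400];b=cv2.imread('pics/t31.png')[130:310,90:410]
cv2.imwrite('pics/f31.png',np.vstack([cv2.resize(a,None,fx=1.6,fy=1.6,interpolation=cv2.INTER_CUBIC),cv2.resize(b,None,fx=1.6,fy=1.6,interpolation=cv2.INTER_CUBIC)]))
```

```text
t 56.38 p [0.5508 0.219  0.296 ] jawyaw -1.36 tilt 0.5 x [-0.001  0.009 -1.   ] F [ 0.56 -0.26 -0.37] w 0.0008 q [-41.6  10.   20.4  86.7  -4.   83.8 -22.4]
```

View pics/f31.png

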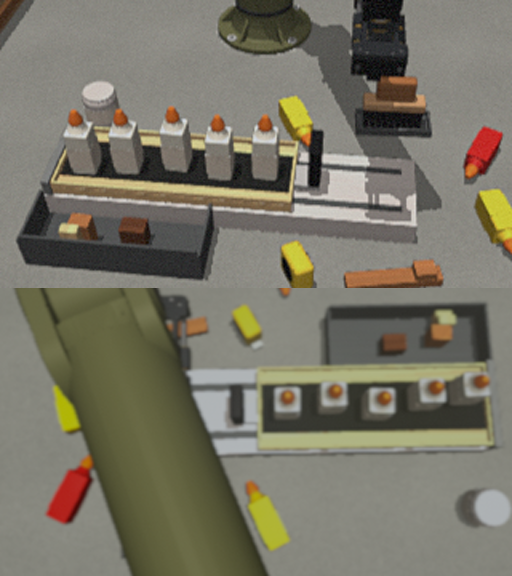

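Run:
```python
from h import *
a=cv2.imread('pics/s31.png')[115:175,290:360];b=cv2.imread('pics/s30.png')[115:175,290:360]
cv2.imwrite('pics/br.png',cv2.resize(np.hstack([a,b]),None,fx=5,fy=5,interpolation=cv2.INTER_CUBIC))
```

```text
(no output)
```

View pics/br.png

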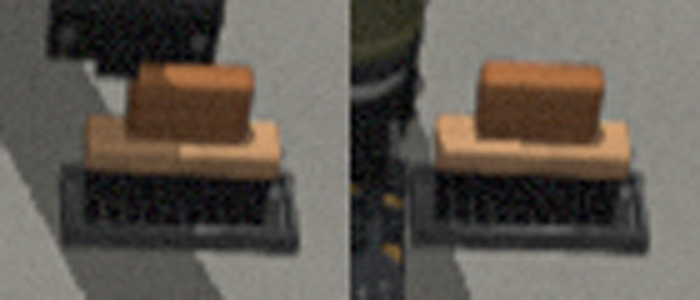

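Unmoved; it was only a shadow. Handing in.

Run:
```python
from cell import sign_off
print(sign_off())
```

```text
the job is handed in; nothing more can be done
None
```

The job is done and handed in at about 56 s of the 208 s allowed; `sign_off()` gives no verdict.

- **Offcuts:** three were present; the L-shaped one was absent. I swept them into the catch box with the brush in two strokes, and the bed was clear.
- **Brush:** it is back in its rest, bristles down.
- **Bottles:** all four tipped bottles stand nozzle up beside glue5 on the lane. The bottle nearest the end stop is the furthest off centre, about 18 mm towards the far side. By the images its foot is still about 7 mm inside the lane's edge.
- **Carrier:** I pushed it by its handle until it stopped moving and the push force rose to about 16 N. No gap to the end stop is visible.

In the last scene and top pictures all five bottles stand, the offcuts lie in the box and the arm touches nothing. The tin, tape measure and clamping block were never touched, but in the final top picture the arm partly hides the clamping block. The only disagreements between checks were a few millimetres between camera measurements of the bottles and the end stop.

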